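# Put the grooming things away and match the jar lids

## Robot

A 6-joint arm with a two-finger parallel gripper is mounted at the origin on the work surface. World frame = base frame: x ahead of the robot, y to its left, z up, the work surface at z = 0. Lengths are in m, angles in rad, forces in N, time in s.
With the tool pointing down it reaches from about 0.325 to 0.775 m from the base axis. Payload 5.5 kg.
Tool frame: the origin (TCP) lies at the very end of the fingers, on their centre line; the grasp point (between the pads) lies 19 mm behind it; z points along the fingers, y is the line along which they close (so a half turn about z gives the same grasp; the last joint's range is limited). The gripper opens to 85 mm and grips with 20 to 120 N. Pads are 22 mm wide; open, the fingers measure 114 mm over their backs; the gripper's body (76 mm by 85 mm) begins 54 mm behind the grasp point. The pads swing forward as they close: fully open they stand 13 mm farther back than shut.
Start: joints at [-1.265, 0.091, 1.231, -0, 1.82, -0.057], TCP at [0.213, -0.561, 0.231] pointing down, gripper open.
Joint ranges: [-2.87, 2.87], [-0.86, 2.18], [0.17, 2.46], [-1.51, 4.65], [0.06, 2.69], [-2.65, 2.65]. Speed limits (rad/s): [2.57, 2.57, 3.01, 3.14, 3.14, 3.14].

## Interface

Orientations are given as a 3x3 rotation matrix whose columns are the frame's x, y, z axes.
In Python, from plant import manip gives the robot as it stands.
- The arm moves only by the tool jog_arm, never from a script. Its argument "commands" is one flat list of numbers, 7 for each row, row after row: the shift along the tool's x, y, z in cm, then the turn, a rotation vector about the tool's x, y, z in rad, then the finger opening in cm, from 0 to 8.54. In form: [dx, dy, dz, ax, ay, az, gripper, dx, dy, dz, ax, ay, az, gripper, ...]. A call has 1 to 5 rows; each row is the pose to reach, as a shift and turn from the pose commanded when the call began, along the tool's axes at that moment; what a row does not reach only later rows make up. A row lasts 1/10 s, in which the tool goes at most 50 mm and 8.59 degrees, less where a joint would pass 70% of its speed; a pose out of reach is approached as far as the arm can. A call with a gripper value outside its range is refused whole. The fingers move at their own pace and stop on an object; "force" is the grip in N (left out, the last holds). Time passes only in rows, so rows that repeat a pose let the fingers close. It gives the time, the measured TCP pose, the force, the opening and the grip force at its end, in the units of the state.
- manip.get_obs(): the state, without advancing time (a new reading comes with each control period).
- manip.get_image(name): name is "scene" or "side" or "wrist"; returns the picture (384x512x3 uint8, blue, green, red); there is no depth.
- manip.calibration(name): a dict with "K" (3x3 intrinsics, pixels), "eye" and "rotation" of the camera in the world; the wrist camera has in their place "hand_eye" (4x4, takes a point from camera to tool coordinates, whose origin is the TCP and whose axes are the flange's). Camera axes: x right, y up, looking along -z (the intrinsics and any distortion apply to the point x, -y, -z); pixel columns grow to the right and rows downward; lengths in m; the calibration is good to about 2 mm. A picture is of the moment at which its call begins: read the wrist's pose just before it. calibration takes no time and is no camera call.
- manip.close_job(): hands the job in; it is judged then, once.
Trained networks look in the newest picture that a camera, given by its name, has taken for a name from the list of things; names that differ only in an ending like _2 or _b are one class to them, and where a whole thing is asked for, a point or a joint stands for the part that bears it (a point fixed in the world has none). Each returns a list of dicts, best first, with "p" (0 to 1); they miss things now and then, are a little off and sometimes report something else, mostly with a low value. They report only what shows in the picture. A call takes as long as a camera call. They do not tell look-alikes from the thing itself.
- manip.find_in(camera, query): "uv" ([column, row] in pixels, amid what is visible of it).
- manip.silhouettes(camera, query): "pixels" (384x512 bool, what is visible of it) and "uv" ([column, row] in pixels, amid what is visible of it).
- manip.tip_of(camera, query): "uv" ([column, row] in pixels: a listed point, or the origin of a listed thing).
The state is a dict: "clock": time; "q": joint angles; "dq": joint speeds; "tau": joint torques, N m; "tcp_pos": TCP position; "eef_rot": TCP orientation; "force": force on the tool from outside, world axes, zero at the start; "moment": the same for the moment, N m; "width": finger opening in m; "gripper_force": force on a finger pad.
Only numpy, scipy, OpenCV 4.12 (cv2) and the standard library are available. Lean on these libraries where they do the work, as an engineer would, in place of code of your own. Each camera call takes 0.05 s, during which the arm holds its last target. There are 200 camera calls.

## Task

Lift the lid off the wooden grooming box by its knob and set it down flat on the rubber mat, lay the trimmer case and the ear pick flat and lengthwise in the box, one to a compartment, then put the lid back on the box, fully closed. Also cover the open jars on the counter each with its own matching lid, fully home; one of these lids or grooming things may be missing, in which case skip it. Leave the pill bottle, the mug and the two closed tins standing where they are.

Things in the scene. Friction and masses are not known exactly. Their poses are not given: they have to be found in the camera images.
- box: fixed dark wooden grooming box, outside 150 (x) x 114 (y) x 35 tall, floor 5 thick, walls 6; a divider 20 above the floor runs along x and makes two compartments, each 138 x 48, 30 deep. Both long walls and the divider have a 64 long notch at mid length, down to 6 above the floor, for the fingers. Origin: centre of the underside, x along the compartments, z up. (Sizes in mm)
- comp_left (a point): centre of the floor of the box's compartment on its +y side, 5 above the box's underside; axes as the box. (Sizes in mm)
- comp_right (a point): centre of the floor of the box's compartment on its -y side, 5 above the box's underside; axes as the box. (Sizes in mm)
- box_lid: loose dark wooden lid of the grooming box: plate 154 (x) x 118 (y) x 6 on a 128 x 92 plug 5 deep that fits loosely inside the box walls; brass bar knob 40 (x) x 14 (y) x 26 tall at the middle (from 11 to 37 above the origin). Origin: centre of the plug's underside, z up; closed, it is 30 above the box's origin with the x axes parallel (either way round). (Sizes in mm)
- mat: fixed dark rubber mat, 180 (x) x 130 (y) x 4 thick. Origin: centre of its underside, z up. (Sizes in mm)
- jar_large: white ceramic open jar, round, 84 diameter outside, mouth 76 diameter, 70 tall, standing loose on the counter. Origin: centre of its underside, z up. With its lid fully home the lid's origin is 62 above the jar's origin. (Sizes in mm)
- jar_small: white ceramic open jar, round, 66 diameter outside, mouth 58 diameter, 62 tall, standing loose on the counter. Origin: centre of its underside, z up. With its lid fully home the lid's origin is 54 above the jar's origin. (Sizes in mm)
- jar_square: white ceramic open jar, square, 76 x 76 (sides along x and y) outside, mouth 66 x 66, 66 tall, standing loose on the counter. Origin: centre of its underside, z up. With its lid fully home the lid's origin is 58 above the jar's origin. (Sizes in mm)
- lid_large: plain aluminium lid, 84 diameter flange 5 thick on top of a 69 diameter plug 8 deep that drops loosely into the mouth of the large round jar; round 20 diameter knob 26 tall on top (knob from 13 to 39 above the origin). Starts lying plug down on the counter. Origin: centre of the plug's underside, z up. May be absent. (Sizes in mm)
- lid_small: plain aluminium lid, 66 diameter flange 5 thick on top of a 51 diameter plug 8 deep that drops loosely into the mouth of the small round jar; round 20 diameter knob 26 tall on top (knob from 13 to 39 above the origin). Starts lying plug down on the counter. Origin: centre of the plug's underside, z up. May be absent. (Sizes in mm)
- lid_square: plain aluminium lid, 76 x 76 square flange 5 thick on top of a 59 x 59 square plug 8 deep that drops loosely into the mouth of the square jar; square 20 x 20 (sides along x and y) knob 26 tall on top (knob from 13 to 39 above the origin). Starts lying plug down on the counter. Origin: centre of the plug's underside, z up. May be absent. (Sizes in mm)
- trimmer_case: closed steel eyebrow trimmer case, bar 116 (x) x 24 (y) x 22 tall, lying flat. Origin: centre of the underside, x lengthwise, z up. May be absent. (Sizes in mm)
- ear_pick: blue hard silicone ear pick, 120 long in x: flat-sided handle 16 wide (y) and 18 tall from x = -60 to +30, thin neck and tip to +60. Origin: underside, at mid length, z up. May be absent. (Sizes in mm)
- pill_bottle: bystander: orange pill bottle with white press cap, 44 diameter, 74 tall, upright; origin under its centre. (Sizes in mm)
- lip_tin: bystander: small closed steel tin, 40 diameter, 22 tall; origin under its centre. (Sizes in mm)
- mug: bystander: blue ceramic mug, 80 diameter, 90 tall; origin under its centre. (Sizes in mm)
- round_tin: bystander: closed round steel tin, 78 diameter, 34 tall; origin under its centre. (Sizes in mm)
Not all that is in view belongs to the job. What is shaped like the lid_large but red is not meant.

How it is judged:
On the way, in this order (a step that is already met when the one before it is completed fails the run):
1. the box's lid lies flat on the rubber mat, let go (x of box_lid in the frame of mat between -0.05 and 0.05 m and y of box_lid in the frame of mat between -0.04 and 0.04 m and z of box_lid in the frame of mat between 0 and 0.008 m and angle between box_lid's own z axis and vertical below 0.08 rad and linear speed of box_lid below 0.03 m/s and contact force between the fingers and box_lid below 0.3 N), for 0.2 s.
2. the trimmer case and the ear pick (those present) lie flat and lengthwise in the box, one to a compartment, let go ((((x of trimmer_case in the frame of comp_left between -0.02 and 0.02 m and y of trimmer_case in the frame of comp_left between -0.02 and 0.02 m and z of trimmer_case in the frame of comp_left between -0.005 and 0.006 m and angle between the x axis of trimmer_case and the x axis of box, either way round below 0.3 rad and angle between trimmer_case's own z axis and vertical below 0.15 rad and linear speed of trimmer_case below 0.03 m/s and contact force between the fingers and trimmer_case below 0.3 N) and (x of ear_pick in the frame of comp_right between -0.02 and 0.02 m and y of ear_pick in the frame of comp_right between -0.02 and 0.02 m and z of ear_pick in the frame of comp_right between -0.005 and 0.006 m and angle between the x axis of ear_pick and the x axis of box, either way round below 0.3 rad and angle between ear_pick's own z axis and vertical below 0.15 rad and linear speed of ear_pick below 0.03 m/s and contact force between the fingers and ear_pick below 0.3 N)) or ((x of trimmer_case in the frame of comp_right between -0.02 and 0.02 m and y of trimmer_case in the frame of comp_right between -0.02 and 0.02 m and z of trimmer_case in the frame of comp_right between -0.005 and 0.006 m and angle between the x axis of trimmer_case and the x axis of box, either way round below 0.3 rad and angle between trimmer_case's own z axis and vertical below 0.15 rad and linear speed of trimmer_case below 0.03 m/s and contact force between the fingers and trimmer_case below 0.3 N) and (x of ear_pick in the frame of comp_left between -0.02 and 0.02 m and y of ear_pick in the frame of comp_left between -0.02 and 0.02 m and z of ear_pick in the frame of comp_left between -0.005 and 0.006 m and angle between the x axis of ear_pick and the x axis of box, either way round below 0.3 rad and angle between ear_pick's own z axis and vertical below 0.15 rad and linear speed of ear_pick below 0.03 m/s and contact force between the fingers and ear_pick below 0.3 N)))), for 0.2 s.
At the end, for the whole second after the job is handed in: Box lid on, within 4 mm of fully down and 9 mm sideways; in the box the case and pick lie flat, one to a compartment, within 20 mm and 0.3 rad; each lid present is level on its matching jar, within 8 mm sideways and 4 mm of fully home; jars upright, all at rest and let go (x of box_lid in the frame of box between -0.009 and 0.009 m and y of box_lid in the frame of box between -0.009 and 0.009 m and z of box_lid in the frame of box between 0.026 and 0.033 m and angle between box_lid's own z axis and vertical below 0.06 rad and linear speed of each of box_lid, lid_large, lid_small, lid_square below 0.03 m/s and contact force between the fingers and box_lid below 0.3 N and (((x of trimmer_case in the frame of comp_left between -0.02 and 0.02 m and y of trimmer_case in the frame of comp_left between -0.02 and 0.02 m and z of trimmer_case in the frame of comp_left between -0.005 and 0.006 m and angle between the x axis of trimmer_case and the x axis of box, either way round below 0.3 rad and angle between trimmer_case's own z axis and vertical below 0.15 rad and linear speed of trimmer_case below 0.03 m/s and contact force between the fingers and trimmer_case below 0.3 N) and (x of ear_pick in the frame of comp_right between -0.02 and 0.02 m and y of ear_pick in the frame of comp_right between -0.02 and 0.02 m and z of ear_pick in the frame of comp_right between -0.005 and 0.006 m and angle between the x axis of ear_pick and the x axis of box, either way round below 0.3 rad and angle between ear_pick's own z axis and vertical below 0.15 rad and linear speed of ear_pick below 0.03 m/s and contact force between the fingers and ear_pick below 0.3 N)) or ((x of trimmer_case in the frame of comp_right between -0.02 and 0.02 m and y of trimmer_case in the frame of comp_right between -0.02 and 0.02 m and z of trimmer_case in the frame of comp_right between -0.005 and 0.006 m and angle between the x axis of trimmer_case and the x axis of box, either way round below 0.3 rad and angle between trimmer_case's own z axis and vertical below 0.15 rad and linear speed of trimmer_case below 0.03 m/s and contact force between the fingers and trimmer_case below 0.3 N) and (x of ear_pick in the frame of comp_left between -0.02 and 0.02 m and y of ear_pick in the frame of comp_left between -0.02 and 0.02 m and z of ear_pick in the frame of comp_left between -0.005 and 0.006 m and angle between the x axis of ear_pick and the x axis of box, either way round below 0.3 rad and angle between ear_pick's own z axis and vertical below 0.15 rad and linear speed of ear_pick below 0.03 m/s and contact force between the fingers and ear_pick below 0.3 N))) and horizontal distance between lid_large and jar_large below 0.008 m and z of lid_large in the frame of jar_large between 0.058 and 0.065 m and angle between each of lid_large, jar_large, lid_small, jar_small, lid_square, jar_square's own z axis and vertical below 0.08 rad and contact force between the fingers and lid_large below 0.3 N and horizontal distance between lid_small and jar_small below 0.008 m and z of lid_small in the frame of jar_small between 0.05 and 0.057 m and contact force between the fingers and lid_small below 0.3 N and horizontal distance between lid_square and jar_square below 0.008 m and z of lid_square in the frame of jar_square between 0.054 and 0.061 m and contact force between the fingers and lid_square below 0.3 N); the robot touches nothing.
It fails at once if the pill bottle, mug or a closed tin is knocked over or shoved more than 60 mm (distance of any of pill_bottle, lip_tin, mug, round_tin from where it was at the start of the episode above 0.06 m or angle between any of pill_bottle, lip_tin, mug, round_tin's own z axis and vertical above 0.7 rad).
Of lid_large, lid_small, lid_square, trimmer_case, ear_pick only 4 to 5 are there at a start; the rules pass over those that are not, and their reading is None.
At some moment in a run one of jar_large, jar_small, jar_square, lid_large, lid_small, lid_square, trimmer_case, ear_pick may be knocked a few centimetres aside while the robot is not near it.
Once in a run the grip may slacken for a moment while it holds something.
It also fails if it takes over 208 s, if anything falls off the work surface, if the arm or the gripper's body presses on something with over 40 N, if the wrist force passes 120 N, or if a joint passes its speed limit or range.

## Working session

There is one attempt and no reset: what is moved stays moved. The work goes in short steps, Python scripts to look and compute and a tool call to move; the robot and the scene stay as the last step left them, time stands still between calls to the robot, and variables do not carry over. Pictures are saved under pics/ and viewed, at most 14 in all, crops included, and the job is handed in when it is done.

Besides the shell and the picture viewer there is one more tool, called after "Emit:" as name(argument=value, ...) on one line, values as JSON. jog_arm: Moves the arm, as the interface text tells. Its arguments: {"type":"object","properties":{"commands":{"type":"array"},"force":{"type":"number"}},"required":["commands"]}

```bash
ls; mkdir -p pics; python3 - <<'E'
from plant import manip
import cv2, numpy as np
o=manip.get_obs(); print(o['clock'],o['tcp_pos'],o['eef_rot'],o['width'],o['gripper_force'])
for n in("scene","side","wrist"):
    c=manip.calibration(n); print(n,{k:np.round(v,4).tolist() if not isinstance(v,str) else v for k,v in c.items()})
a=manip.get_image("scene"); b=manip.get_image("side")
cv2.imwrite("pics/scene1.png",cv2.resize(a,(800,600))); cv2.imwrite("pics/side1.png",cv2.resize(b,(800,600)))
for q in "box box_lid mat jar_large jar_small jar_square lid_large lid_small lid_square trimmer_case ear_pick pill_bottle lip_tin mug round_tin".split():
    for cam in("scene","side"):
        print(q,cam,[(np.round(d['uv']).astype(int).tolist(),round(d['p'],2)) for d in manip.tip_of(cam,q)][:4])
E
```

```text
pics
0.0 [ 0.21283013 -0.56066878  0.23012639] [[ 9.34910480e-01  3.54883053e-01 -6.42648830e-04]
 [ 3.54883627e-01 -9.34908541e-01  1.90545088e-03]
 [ 7.53943451e-05 -2.00949154e-03 -9.99997978e-01]] 0.085703570853585 0.0
scene {'K': [[351.9353, 0.0, 256.0967], [0.0, 351.9353, 196.2115], [0.0, 0.0, 1.0]], 'eye': [1.1755, -0.0047, 0.6298], 'rotation': [[-0.0737, -0.6522, 0.7545], [0.9973, -0.0459, 0.0578], [-0.0031, 0.7567, 0.6538]]}
side {'K': [[365.7979, 0.0, 251.6785], [0.0, 365.7979, 187.9078], [0.0, 0.0, 1.0]], 'eye': [0.1795, 0.5804, 0.7546], 'rotation': [[-0.8828, 0.3255, -0.3387], [-0.4693, -0.6403, 0.6081], [-0.0189, 0.6958, 0.718]]}
wrist {'K': [[266.3994, 0.0, 256.6911], [0.0, 266.3994, 195.0536], [0.0, 0.0, 1.0]], 'hand_eye': [[-0.0005, 0.9598, 0.2807, 0.0712], [1.0, 0.0007, -0.0004, -0.0003], [-0.0006, 0.2807, -0.9598, -0.1423], [0.0, 0.0, 0.0, 1.0]]}
box scene [([414, 198], 0.88), ([401, 198], 0.59)]
box side []
box_lid scene [([417, 192], 0.86), ([234, 293], 0.42)]
box_lid side [([198, 324], 0.9)]
mat scene [([340, 250], 0.83)]
mat side [([189, 227], 0.83), ([195, 324]
[... 417 characters left out ...]
2), ([343, 188], 0.63), ([256, 192], 0.31)]
lid_small scene [([320, 198], 0.92)]
lid_small side [([256, 242], 0.85)]
lid_square scene [([188, 195], 0.82)]
lid_square side [([302, 155], 0.79), ([190, 340], 0.49)]
trimmer_case scene [([231, 195], 0.9)]
trimmer_case side [([296, 184], 0.81), ([195, 324], 0.6)]
ear_pick scene [([236, 294], 0.21)]
ear_pick side []
pill_bottle scene [([354, 199], 0.96), ([417, 194], 0.57)]
pill_bottle side [([236, 274], 0.96)]
lip_tin scene [([253, 218], 0.49), ([232, 192], 0.28)]
lip_tin side [([255, 191], 0.62)]
mug scene [([236, 292], 0.65)]
mug side [([194, 161], 0.91), ([300, 156], 0.62)]
round_tin scene [([100, 227], 0.68)]
round_tin side [([284, 114], 0.8)]
```

View pics/scene1.png

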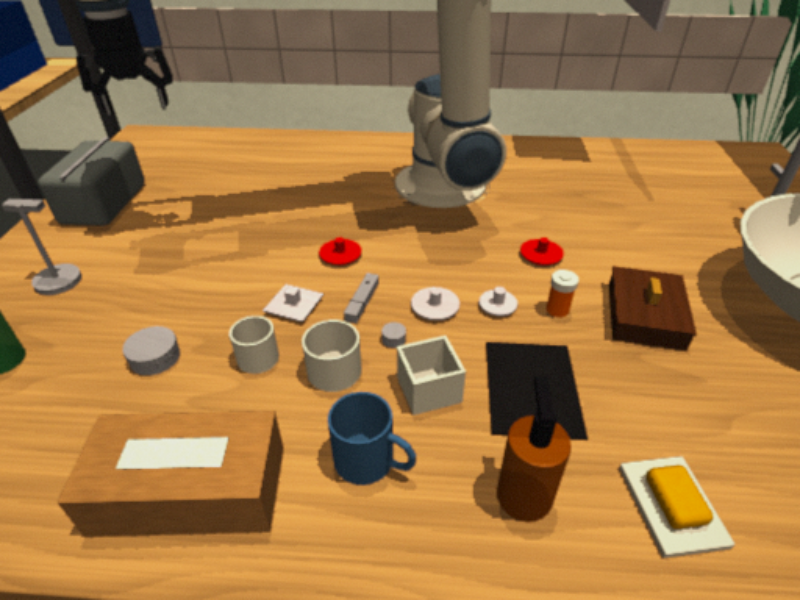

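View pics/side1.png

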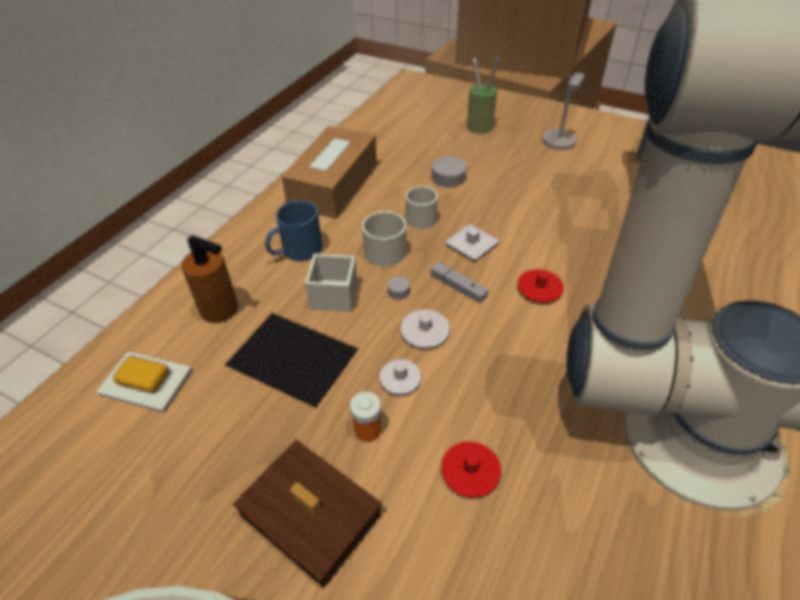

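```bash
cat > h.py <<'E'
from plant import manip
import cv2, numpy as np
def cam(n,o=None):
    c=manip.calibration(n)
    if n!="wrist": return c['K'],np.array(c['eye']),np.array(c['rotation']),c
    T=np.array(c['hand_eye']); R=np.array(o['eef_rot'])
    return c['K'],np.array(o['tcp_pos'])+R@T[:3,3],R@T[:3,:3],c
def px2w(n,uv,z=0,o=None):
    K,e,R,c=cam(n,o)
    r=np.linalg.inv(K)@np.array([uv[0],uv[1],1.]); d=R@np.array([r[0],-r[1],-r[2]])
    return (e+d*(z-e[2])/d[2])[:2]
def w2px(n,p,o=None):
    K,e,R,c=cam(n,o); q=R.T@(np.array(p)-e); q=np.array([q[0],-q[1],-q[2]]); q=K@q; return q[:2]/q[2]
def go(x,y,z,yaw=None,o=None):
    """shift in tool axes cm and az to reach world pose; yaw = direction of tool closing axis y (mod pi)"""
    o=o or manip.get_obs(); R=np.array(o['eef_rot']); p=np.array(o['tcp_pos'])
    s=R.T@(np.array([x,y,z])-p)*100
    from scipy.spatial.transform import Rotation as Ro
    if yaw is None: yaw=np.arctan2(R[1,1],R[0,1])
    best=None
    for k in(0,np.pi):
        a=yaw+k; Y=np.array([np.cos(a),np.sin(a),0]); Z=np.array([0,0,-1.]); X=np.cross(Y,Z)
        v=Ro.from_matrix(R.T@np.c_[X,Y,Z]).as_rotvec()
        if best is None or np.linalg.norm(v)<np.linalg.norm(best): best=v
    print("t%.2f"%o['clock'],"shift cm",np.round(s,2).tolist(),"rot",np.round(best,3).tolist(),"q6 %.2f"%o['q'][5])
E
python3 - <<'E'
from h import *
P={'box':((414,198),None,0),'box_lid':((417,192),(198,324),.03),'mat':((340,250),(189,227),0),'jl':((215,236),(245,158),0),'js':((162,228),(270,136),0),'jq':((277,247),(215,187),0),'ll?a':((278,195),(274,210),0),'ll?b':((215,162),(343,188),0),'ll?c':((344,163),(301,301),0),'ls':((320,198),(256,242),0),'lq':((188,195),(302,155),0),'tc':((231,195),(296,184),0),'pill':((354,199),(236,274),0),'lip':((253,218),(255,191),0),'mug':((236,292),(194,161),0),'rt':((100,227),(284,114),0)}
for k,(a,b,z) in P.items(): print(k,np.round(px2w('scene',a,z),3), b and np.round(px2w('side',b,z),3))
E
```

```text
box [0.426 0.368] None
box_lid [0.437 0.364] [0.438 0.357]
mat [0.626 0.148] [0.615 0.141]
jl [ 0.603 -0.149] [ 0.615 -0.164]
js [ 0.585 -0.284] [ 0.594 -0.298]
jq [0.627 0.002] [ 0.632 -0.014]
ll?a [ 0.439 -0.001] [ 0.442 -0.012]
ll?b [ 0.297 -0.199] [ 0.303 -0.176]
ll?c [0.274 0.197] [0.276 0.199]
ls [0.444 0.113] [0.437 0.104]
lq [ 0.457 -0.248] [ 0.462 -0.257]
tc [ 0.448 -0.13 ] [ 0.428 -0.131]
pill [0.442 0.205] [0.436 0.206]
lip [ 0.534 -0.062] [ 0.521 -0.052]
mug [ 0.756 -0.08 ] [ 0.75 -0.08]
rt [ 0.593 -0.439] [ 0.605 -0.434]
```

The pictures show the box with its brass knob at scene (655,290), the mat at (535,390) and the white lids, large at (435,303), small at (498,302) and square at (293,302). The trimmer case is at (362,297) and the three jars are at (332,355), (254,345) and (430,375). The two red lids at (340,252) and (542,252) are decoys. No ear pick is visible.

Emit:
jog_arm(commands=[17.5,-12.6,-5,0,0,0.363,8.5,17.5,-12.6,-5,0,0,0.363,8.5,17.5,-12.6,-5,0,0,0.363,8.5,17.5,-12.6,-5,0,0,0.363,8.5,17.5,-12.6,-5,0,0,0.363,8.5], force=40)

```text
clock: 2.1
tcp_pos: [0.3337, -0.3783, 0.2834]
eef_rot: [[1.0, 0.003, 0.003], [0.003, -1.0, -0.002], [0.003, 0.002, -1.0]]
force: [0.2, -0.4, -0.0]
width: 0.085
gripper_force: 0.0
```

Emit:
jog_arm(commands=[11.9,-18,0,0,0,0,8.5,11.9,-18,0,0,0,0,8.5,11.9,-18,0,0,0,0,8.5,11.9,-18,0,0,0,0,8.5,11.9,-18,0,0,0,0,8.5])

```text
clock: 2.6
tcp_pos: [0.4526, -0.1973, 0.2815]
eef_rot: [[1.0, 0.004, 0.001], [0.004, -1.0, 0.001], [0.001, -0.001, -1.0]]
force: [0.5, 0.3, -0.7]
width: 0.085
gripper_force: 0.0
```

```bash
cat >> h.py <<'E'
def look(qs,fn=None,sil=()):
    o=manip.get_obs(); im=manip.get_image("wrist"); v=im.copy()
    for q in qs:
        for d in [d for d in manip.tip_of("wrist",q) if d['p']>.3][:3]:
            print(q,np.round(d['uv']).tolist(),"p%.2f"%d['p'],"world z0",np.round(px2w("wrist",d['uv'],0,o),3)); cv2.drawMarker(v,tuple(int(t) for t in d['uv']),(0,255,0),0,10)
    for q in sil:
        for d in [d for d in manip.silhouettes("wrist",q) if d['p']>.3][:2]:
            m=d['pixels'].astype(np.uint8); c=max(cv2.findContours(m,0,2)[0],key=cv2.contourArea); cv2.drawContours(v,[c],-1,(255,0,255),1)
            r=cv2.minAreaRect(c); print(q,"sil p%.2f"%d['p'],np.round(r[0]).tolist(),np.round(r[1]).tolist(),round(r[2],1),"corners", np.round(cv2.boxPoints(r)).tolist())
    if fn: cv2.imwrite("pics/"+fn,cv2.resize(v,(800,600)))
    return o,im
E
python3 - <<'E'
from h import *
look(["jar_large","jar_small","jar_square","lid_large","lid_square","lid_small","trimmer_case","ear_pick","lip_tin","round_tin"],"w1.png",["trimmer_case"])
E
```

```text
jar_large [227.0, 55.0] p0.62 world z0 [ 0.61  -0.154]
jar_small [310.0, 70.0] p0.98 world z0 [ 0.591 -0.275]
jar_square [123.0, 34.0] p0.95 world z0 [ 0.636 -0.008]
jar_square [69.0, 173.0] p0.46 world z0 [0.437 0.107]
lid_large [136.0, 161.0] p0.78 world z0 [ 0.455 -0.004]
lid_large [249.0, 247.0] p0.76 world z0 [ 0.305 -0.184]
lid_large [35.0, 260.0] p0.60 world z0 [0.278 0.199]
lid_square [289.0, 159.0] p0.62 world z0 [ 0.461 -0.248]
lid_small [68.0, 174.0] p0.67 world z0 [0.434 0.109]
trimmer_case [217.0, 172.0] p0.88 world z0 [ 0.438 -0.134]
lip_tin [168.0, 115.0] p0.73 world z0 [ 0.527 -0.061]
round_tin [425.0, 62.0] p0.58 world z0 [ 0.602 -0.44 ]
trimmer_case sil p0.59 [214.0, 173.0] [17.0, 74.0] 10.3 corners [[199.0, 208.0], [212.0, 135.0], [228.0, 138.0], [215.0, 211.0]]
```

View pics/w1.png

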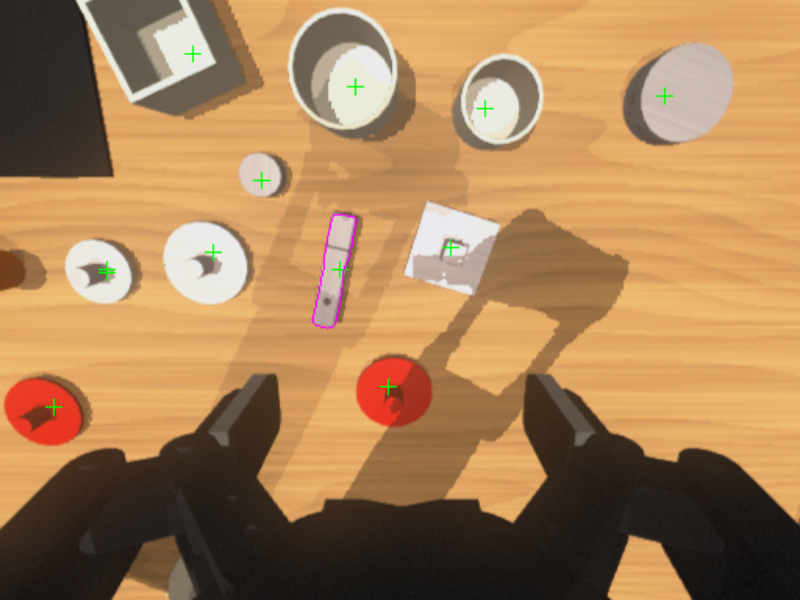

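The wrist view shows every lid, jar and the case clearly, and no ear pick. Next I go over the box and mat.

Emit:
jog_arm(commands=[-3,-24.5,0,0,0,0,8.5,-3,-24.5,0,0,0,0,8.5,-3,-24.5,0,0,0,0,8.5,-3,-24.5,0,0,0,0,8.5,-3,-24.5,0,0,0,0,8.5])

```text
clock: 3.7
tcp_pos: [0.4203, 0.0455, 0.2815]
eef_rot: [[1.0, -0.001, 0.001], [-0.001, -1.0, 0.0], [0.001, -0.0, -1.0]]
force: [0.3, 1.4, -0.7]
width: 0.0848
gripper_force: 0.0
```

Emit:
jog_arm(commands=[-3,-24,0,0,0,0,8.5,-3,-24,0,0,0,0,8.5,-3,-24,0,0,0,0,8.5,-3,-24,0,0,0,0,8.5,-3,-24,0,0,0,0,8.5])

```text
clock: 4.2
tcp_pos: [0.3902, 0.2862, 0.2813]
eef_rot: [[1.0, 0.001, 0.0], [0.001, -1.0, 0.0], [0.0, -0.0, -1.0]]
force: [0.5, -0.6, 0.9]
width: 0.0852
gripper_force: 0.0
```

```bash
python3 - <<'E'
from h import *
o,_=look(["box_lid","mat","pill_bottle","ear_pick"],"w2.png",["box_lid","mat","box"])
print(o['tcp_pos'],o['q'])
E
```

```text
mat [501.0, 69.0] p0.50 world z0 [ 0.529 -0.069]
pill_bottle [305.0, 135.0] p0.90 world z0 [0.435 0.211]
box_lid sil p0.71 [202.0, 128.0] [91.0, 113.0] 9.0 corners [[149.0, 177.0], [166.0, 66.0], [256.0, 80.0], [239.0, 191.0]]
mat sil p0.74 [356.0, 34.0] [69.0, 98.0] 90.0 corners [[307.0, 0.0], [405.0, 0.0], [405.0, 69.0], [307.0, 69.0]]
[0.39018141 0.28618516 0.28134745] [ 5.62368300e-01 -2.03930605e-01  1.42564973e+00  2.18035194e-04
  1.91933678e+00  2.13266765e+00]
```

View pics/w2.png

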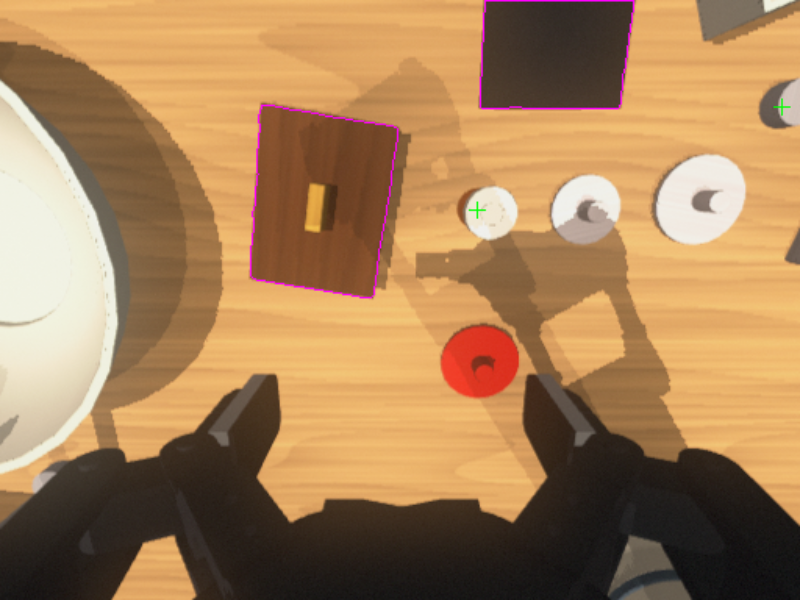

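```bash
cat >> h.py <<'E'
def poly(q,z,o,n=4,cam_="wrist"):
    d=[d for d in manip.silhouettes(cam_,q)][0]; c=max(cv2.findContours(d['pixels'].astype(np.uint8),0,2)[0],key=cv2.contourArea)
    h=cv2.convexHull(c); a=cv2.approxPolyN(h,n) .reshape(-1,2)
    W=np.array([px2w(cam_,p,z,o) for p in a]); E=np.roll(W,-1,0)-W
    print(q,"p%.2f"%d['p'],a.tolist(),"W",np.round(W,3).tolist(),"ctr",np.round(W.mean(0),4),"edge len",np.round(np.linalg.norm(E,axis=1),3),"ang",np.round(np.arctan2(E[:,1],E[:,0]),3)); return W
def blob(im,lo,hi,z,o,uv=None):
    m=cv2.inRange(cv2.cvtColor(im,cv2.COLOR_BGR2HSV),lo,hi)
    n,L,s,c=cv2.connectedComponentsWithStats(m)
    for i in range(1,n):
        if s[i,4]>60:
            cn=cv2.findContours((L==i).astype(np.uint8),0,2)[0][0]; r=cv2.minAreaRect(cn); B=np.array([px2w("wrist",p,z,o) for p in cv2.boxPoints(r)]); E=np.roll(B,-1,0)-B
            print("blob",np.round(r[0]),s[i,4],"W",np.round(B.mean(0),4),"edges",np.round(np.linalg.norm(E,axis=1),3),"ang",np.round(np.arctan2(E[:,1],E[:,0]),3))
E
python3 - <<'E'
from h import *
o,im=look([])
poly("box_lid",.041,o); blob(im,(15,120,140),(35,255,255),.067,o); poly("mat",.004,o)
manip.get_image("scene"); poly("mat",.004,None,4,"scene"); manip.get_image("side"); poly("mat",.004,None,4,"side"); poly("box_lid",.041,None,4,"side")
E
```

```text
box_lid p0.86 [[252, 83], [237, 192], [154, 179], [164, 65]] W [[0.506, 0.289], [0.356, 0.312], [0.376, 0.434], [0.529, 0.404]] ctr [0.4416 0.3598] edge len [0.153 0.123 0.156 0.117] ang [ 2.987  1.406 -0.194 -1.761]
blob [256. 168.] 100926 W [0.3551 0.2845] edges [0.588 0.491 0.842 0.491] ang [-1.573 -2.883  1.568 -0.266]
blob [198. 134.] 320 W [0.4419 0.3591] edges [0.04  0.013 0.04  0.014] ang [-0.161 -1.661  2.991  1.478]
blob [ 98. 363.] 1441 W [0.059  0.5552] edges [0.087 0.088 0.091 0.089] ang [-1.574  3.     1.567 -0.194]
mat p0.90 [[403, 0], [394, 70], [304, 70], [305, 0]] W [[0.614, 0.084], [0.528, 0.084], [0.528, 0.214], [0.615, 0.217]] ctr [0.5711 0.1499] edge len [0.087 0.13  0.087 0.133] ang [-3.14   1.568  0.031 -1.573]Traceback (most recent call last):
  File "<stdin>", line 4, in <module>
  File "h.py", line 38, in poly
    d=[d for d in manip.silhouettes(cam_,q)][0]; c=max(cv2.findContours(d['pixels'].astype(np.uint8),0,2)[0],key=cv2.contourArea)
      ~~~~~~~~~~~~~~~~~~~~~~~~~~~~~~~~~~~~~~^^^
IndexError: list index out of range
```

Emit:
jog_arm(commands=[5.2,-7.3,10,0,0,0.155,5,5.2,-7.3,16,0,0,0.155,5,5.2,-7.3,20,0,0,0.155,5,5.2,-7.3,20,0,0,0.155,5,5.2,-7.3,20,0,0,0.155,5])

```text
clock: 5.35
tcp_pos: [0.4413, 0.3559, 0.0752]
eef_rot: [[0.988, -0.155, -0.006], [-0.155, -0.988, -0.004], [-0.006, 0.005, -1.0]]
force: [-0.8, -0.4, 0.6]
width: 0.0499
gripper_force: 0.0
```

```bash
python3 - <<'E'
from h import *
go(.442,.3592,.046,-np.pi/2-.157)
E
```

```text
t5.35 shift cm [0.03, -0.35, 2.92] rot [0.005, 0.006, 0.002] q6 2.34
```

Emit:
jog_arm(commands=[0,0,0,0,0,0,5,0,0,0,0,0,0,5,0,0,0,0,0,0,5])

```text
clock: 5.65
tcp_pos: [0.444, 0.3573, 0.0842]
eef_rot: [[0.988, -0.155, 0.003], [-0.155, -0.988, 0.002], [0.003, -0.003, -1.0]]
force: [0.2, -0.8, 0.3]
width: 0.0498
gripper_force: 0.0
```

```bash
python3 - <<'E'
from h import *
go(.442,.3592,.046,-np.pi/2-.157)
E
```

```text
t5.65 shift cm [-0.24, -0.14, 3.82] rot [-0.003, -0.003, 0.001] q6 2.34
```

Emit:
jog_arm(commands=[-0.1,-0.1,2,0,0,0,5,-0.1,-0.1,3.6,0,0,0,5,-0.1,-0.1,3.6,0,0,0,5,-0.1,-0.1,3.6,0,0,0,5])

```text
clock: 6.05
tcp_pos: [0.4422, 0.3579, 0.0458]
eef_rot: [[0.988, -0.155, 0.0], [-0.155, -0.988, 0.0], [0.0, -0.0, -1.0]]
force: [0.5, -0.3, -0.9]
width: 0.0496
gripper_force: 0.0
```

Emit:
jog_arm(commands=[0,0,0,0,0,0,0.5,0,0,0,0,0,0,0.5,0,0,0,0,0,0,0.5,0,0,0,0,0,0,0.5,0,0,0,0,0,0,0.5], force=60)

```text
clock: 6.55
tcp_pos: [0.4427, 0.3584, 0.0465]
eef_rot: [[0.988, -0.155, 0.002], [-0.155, -0.988, 0.001], [0.001, -0.001, -1.0]]
force: [0.4, -0.8, 5.2]
width: 0.0132
gripper_force: 61.1
```

Emit:
jog_arm(commands=[0,0,-3,0,0,0,0.5,0,0,-6,0,0,0,0.5,0,0,-9.5,0,0,0,0.5,0,0,-9.5,0,0,0,0.5])

```text
clock: 6.95
tcp_pos: [0.4439, 0.3594, 0.1458]
eef_rot: [[0.988, -0.154, 0.007], [-0.154, -0.988, 0.005], [0.006, -0.006, -1.0]]
force: [0.5, 0.9, -1.4]
width: 0.0127
gripper_force: 60.3
```

Emit:
jog_arm(commands=[3,2.5,0,0,0,-0.02,0.5,6,5.2,0,0,0,-0.04,0.5,9,7.9,0,0,0,-0.06,0.5,12,10.5,0,0,0,-0.08,0.5,12,10.5,0,0,0,-0.08,0.5])

```text
clock: 7.45
tcp_pos: [0.5463, 0.2315, 0.1378]
eef_rot: [[0.997, -0.08, -0.002], [-0.08, -0.997, -0.003], [-0.002, 0.003, -1.0]]
force: [-0.4, -0.5, -1.3]
width: 0.0125
gripper_force: 60.2
```

```bash
python3 - <<'E'
from h import *
o=manip.get_obs();print(o['tcp_pos'],o['width'],o['gripper_force'],o['force'])
go(.618,.149,.14,-np.pi/2)
E
```

```text
[0.54633036 0.23147632 0.13778558] 0.012543841057675469 60.15644431114197 [-0.40996708 -0.46081018 -1.30549742]
t7.45 shift cm [7.8, 7.65, -0.21] rot [0.003, 0.002, -0.08] q6 2.00
```

Emit:
jog_arm(commands=[4,4,0,0,0,-0.04,0.5,7.8,7.7,0,0,0,-0.08,0.5,7.8,7.7,3,0,0,-0.08,0.5,7.8,7.7,6,0,0,-0.08,0.5,7.8,7.7,8,0,0,-0.08,0.5])

```text
clock: 7.95
tcp_pos: [0.6147, 0.1527, 0.0555]
eef_rot: [[1.0, 0.004, -0.006], [0.004, -1.0, -0.001], [-0.006, 0.001, -1.0]]
force: [-0.4, -0.4, -1.7]
width: 0.0125
gripper_force: 60.2
```

Emit:
jog_arm(commands=[0,0,0,0,0,0,0.5,0,0,1.5,0,0,0,0.5,0,0,2.8,0,0,0,0.5,0,0,2.8,0,0,0,0.5])

```text
clock: 8.35
tcp_pos: [0.6152, 0.1532, 0.03]
eef_rot: [[1.0, 0.005, -0.003], [0.005, -1.0, -0.001], [-0.003, 0.001, -1.0]]
force: [-0.4, 0.5, -3.0]
width: 0.0129
gripper_force: 60.2
```

Emit:
jog_arm(commands=[0,0,0.5,0,0,0,0.5,0,0,0.9,0,0,0,0.5,0,0,0.9,0,0,0,0.5,0,0,0.9,0,0,0,0.5])

```text
clock: 8.75
tcp_pos: [0.6166, 0.1532, 0.0236]
eef_rot: [[1.0, 0.005, 0.0], [0.005, -1.0, 0.0], [0.0, -0.0, -1.0]]
force: [1.0, -0.5, -1.6]
width: 0.0128
gripper_force: 60.2
```

Emit:
jog_arm(commands=[0,0,0.2,0,0,0,0.5,0,0,0.3,0,0,0,0.5,0,0,0.3,0,0,0,0.5,0,0,0.3,0,0,0,0.5])

```text
clock: 9.15
tcp_pos: [0.6167, 0.1532, 0.0205]
eef_rot: [[1.0, 0.005, 0.001], [0.005, -1.0, 0.0], [0.001, -0.0, -1.0]]
force: [0.3, 0.1, -0.8]
width: 0.0126
gripper_force: 60.3
```

Emit:
jog_arm(commands=[0,0,0.1,0,0,0,0.5,0,0,0.1,0,0,0,4,0,0,0.1,0,0,0,4,0,0,0.1,0,0,0,4,0,0,0.1,0,0,0,4])

```text
clock: 9.65
tcp_pos: [0.6165, 0.1531, 0.0192]
eef_rot: [[1.0, 0.005, -0.0], [0.005, -1.0, -0.0], [-0.0, 0.0, -1.0]]
force: [0.4, 0.7, 1.0]
width: 0.04
gripper_force: 0.0
```

Emit:
jog_arm(commands=[0,0,-5,0,0,0,4,0,0,-10,0,0,0,6,0,0,-15,0,0,0,6,0,0,-19,0,0,0,6,0,0,-19,0,0,0,6])

```text
clock: 10.15
tcp_pos: [0.6187, 0.1536, 0.2184]
eef_rot: [[1.0, 0.005, 0.013], [0.005, -1.0, 0.003], [0.013, -0.002, -1.0]]
force: [0.6, 0.0, 0.5]
width: 0.0602
gripper_force: 0.0
```

Emit:
jog_arm(commands=[-13,14,-6,0,0,0,6,-13,14,-6,0,0,0,6,-13,14,-6,0,0,0,6,-13,14,-6,0,0,0,6,-13,14,-6,0,0,0,6])

```text
clock: 10.65
tcp_pos: [0.4854, 0.0094, 0.2729]
eef_rot: [[1.0, 0.001, 0.006], [0.001, -1.0, -0.002], [0.006, 0.002, -1.0]]
force: [0.8, 0.7, 0.1]
width: 0.0601
gripper_force: 0.0
```

Emit:
jog_arm(commands=[-12.7,14.3,0,0,0,0,6,-12.7,14.3,0,0,0,0,6,-12.7,14.3,0,0,0,0,6,-12.7,14.3,0,0,0,0,6,-12.7,14.3,0,0,0,0,6])

```text
clock: 11.15
tcp_pos: [0.3588, -0.1339, 0.2692]
eef_rot: [[1.0, -0.001, 0.0], [-0.001, -1.0, -0.002], [0.0, 0.002, -1.0]]
force: [0.4, 0.4, 0.7]
width: 0.0599
gripper_force: 0.0
```

Emit:
jog_arm(commands=[0,0,0,0,0,0,6,0,0,0,0,0,0,6,0,0,0,0,0,0,6])

```text
clock: 11.45
tcp_pos: [0.3615, -0.1302, 0.2688]
eef_rot: [[1.0, 0.007, -0.001], [0.007, -1.0, 0.001], [-0.001, -0.001, -1.0]]
force: [-0.2, -0.2, -0.4]
width: 0.06
gripper_force: 0.0
```

```bash
python3 - <<'E'
from h import *
o,im=look(["lid_large","lid_square","lid_small","jar_large","jar_small","jar_square"])
print(o['tcp_pos'],o['q'])
cv2.imwrite("raw3.png",im); poly("trimmer_case",.022,o); poly("lid_square",.013,o)
cv2.imwrite("pics/w3.png",cv2.resize(im,(800,600)))
manip.get_image("scene");print(manip.find_in("scene","ear_pick"),[d['uv'] for d in manip.find_in("scene","box_lid")])
E
```

```text
lid_large [171.0, 103.0] p0.92 world z0 [ 0.452 -0.004]
lid_large [58.0, 217.0] p0.82 world z0 [0.273 0.197]
lid_large [293.0, 200.0] p0.63 world z0 [ 0.304 -0.189]
lid_square [335.0, 95.0] p0.94 world z0 [ 0.464 -0.243]
lid_small [96.0, 116.0] p0.88 world z0 [0.433 0.108]
[ 0.36154731 -0.13019968  0.26884892] [-4.34532174e-01 -4.75837856e-01  1.65947094e+00  3.37832517e-04
  1.95885786e+00  1.12940716e+00]
trimmer_case p0.87 [[276, 71], [255, 155], [238, 151], [257, 65]] W [[0.492, -0.155], [0.38, -0.127], [0.385, -0.103], [0.499, -0.13]] ctr [ 0.439  -0.1287] edge len [0.116 0.025 0.117 0.026] ang [ 2.901  1.347 -0.231 -1.845]
lid_square p0.74 [[375, 77], [354, 132], [305, 116], [324, 61]] W [[0.487, -0.292], [0.413, -0.271], [0.435, -0.199], [0.506, -0.22]] ctr [ 0.46   -0.2457] edge len [0.077 0.076 0.075 0.074] ang [ 2.867  1.278 -0.294 -1.837]
[] [[339.5, 244.1]]
```

View pics/w3.png

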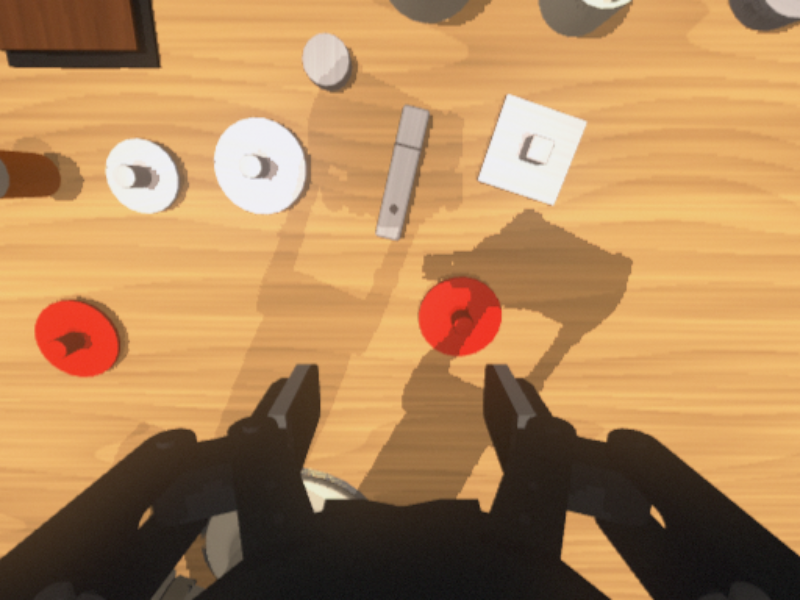

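The view shows the box lid flat on the mat, the trimmer case at about (403,172), and the lids unmoved. Next I go to the case.

Emit:
jog_arm(commands=[7.7,-0.1,2,0,0,0.1,5,7.7,-0.1,7,0,0,0.236,5,7.7,-0.1,12,0,0,0.236,5,7.7,-0.1,17,0,0,0.236,5,7.7,-0.1,21,0,0,0.236,5])

```text
clock: 12.55
tcp_pos: [0.4378, -0.1296, 0.0602]
eef_rot: [[0.973, -0.229, 0.0], [-0.229, -0.973, -0.0], [0.0, 0.0, -1.0]]
force: [1.1, 0.1, -0.2]
width: 0.05
gripper_force: 0.0
```

Emit:
jog_arm(commands=[0,0,0,0,0,0,5,0,0,0,0,0,0,5,0,0,0,0,0,0,5])

```text
clock: 12.85
tcp_pos: [0.4398, -0.1306, 0.0663]
eef_rot: [[0.973, -0.229, 0.006], [-0.229, -0.973, -0.002], [0.006, 0.001, -1.0]]
force: [0.3, -0.5, 0.6]
width: 0.0501
gripper_force: 0.0
```

```bash
python3 - <<'E'
from h import *
go(.439,-.1287,.008,-np.pi/2-.236)
E
```

```text
t12.85 shift cm [-0.16, -0.17, 5.83] rot [0.001, -0.006, 0.005] q6 1.44
```

Emit:
jog_arm(commands=[-0.1,-0.15,2.5,0,0,0,5,-0.1,-0.15,5,0,0,0,5,-0.1,-0.15,5,0,0,0,5,-0.1,-0.15,5,0,0,0,5])

```text
clock: 13.25
tcp_pos: [0.4387, -0.1286, 0.0151]
eef_rot: [[0.973, -0.229, 0.003], [-0.229, -0.973, -0.001], [0.004, 0.0, -1.0]]
force: [0.1, -0.1, 0.5]
width: 0.0503
gripper_force: 0.0
```

Emit:
jog_arm(commands=[0,0,0,0,0,0,5,0,0,0,0,0,0,5])

```text
clock: 13.45
tcp_pos: [0.4385, -0.1286, 0.0145]
eef_rot: [[0.973, -0.229, 0.003], [-0.229, -0.973, -0.001], [0.004, 0.0, -1.0]]
force: [0.4, 0.1, 0.3]
width: 0.0501
gripper_force: 0.0
```

Emit:
jog_arm(commands=[0,0,0.65,0,0,0,5,0,0,0.65,0,0,0,5,0,0,0.65,0,0,0,5])

```text
clock: 13.75
tcp_pos: [0.4369, -0.1279, 0.0054]
eef_rot: [[0.973, -0.229, -0.001], [-0.229, -0.973, 0.0], [-0.001, -0.0, -1.0]]
force: [0.2, 0.2, 0.3]
width: 0.05
gripper_force: 0.0
```

Emit:
jog_arm(commands=[0,0,0,0,0,0,1.5,0,0,0,0,0,0,1.5,0,0,0,0,0,0,1.5,0,0,0,0,0,0,1.5], force=70)

```text
clock: 14.15
tcp_pos: [0.4374, -0.1281, 0.0061]
eef_rot: [[0.973, -0.229, 0.001], [-0.229, -0.973, -0.0], [0.001, 0.0, -1.0]]
force: [-0.3, 0.7, 2.9]
width: 0.0222
gripper_force: 70.8
```

Emit:
jog_arm(commands=[0,0,-3,0,0,0,1.5,0,0,-6,0,0,0,1.5,0,0,-10,0,0,0,1.5,0,0,-13,0,0,0,1.5,0,0,-13,0,0,0,1.5])

```text
clock: 14.65
tcp_pos: [0.4392, -0.1288, 0.1409]
eef_rot: [[0.973, -0.229, 0.008], [-0.229, -0.973, -0.003], [0.008, 0.001, -1.0]]
force: [0.1, 0.1, -0.9]
width: 0.0223
gripper_force: 70.4
```

Emit:
jog_arm(commands=[-2,-4,-2,0,0,0,1.5,-4,-8,-4,0,0,0,1.5,-6,-12,-6,0,0,0,1.5,-8,-16.5,-7,0,0,0,1.5,-8.8,-20.4,-7,0,0,0,1.5])

```text
clock: 15.15
tcp_pos: [0.3976, 0.0927, 0.207]
eef_rot: [[0.973, -0.229, 0.003], [-0.229, -0.973, 0.001], [0.002, -0.001, -1.0]]
force: [0.7, -0.5, -1.1]
width: 0.0222
gripper_force: 70.3
```

Emit:
jog_arm(commands=[-2,-4,0,0,0,0,1.5,-4,-8,0,0,0,0,1.5,-6,-12,0,0,0,-0.074,1.5,-8,-16.5,0,0,0,-0.074,1.5,-8.8,-20.4,0,0,0,-0.074,1.5])

```text
clock: 15.65
tcp_pos: [0.3577, 0.3117, 0.2046]
eef_rot: [[0.988, -0.155, -0.001], [-0.155, -0.988, -0.0], [-0.001, 0.001, -1.0]]
force: [1.2, -1.5, -0.9]
width: 0.022
gripper_force: 70.3
```

Emit:
jog_arm(commands=[0,0,0,0,0,0,1.5,0,0,0,0,0,0,1.5])

```text
clock: 15.85
tcp_pos: [0.3587, 0.3098, 0.2039]
eef_rot: [[0.988, -0.155, -0.002], [-0.155, -0.988, -0.002], [-0.002, 0.003, -1.0]]
force: [0.1, -0.8, -0.6]
width: 0.0223
gripper_force: 70.3
```

```bash
python3 - <<'E'
from h import *
o,im=look([])
print(o['tcp_pos'],o['eef_rot'][:,0],o['width'],o['gripper_force'],o['force'])
poly("box",.035,o); print([np.round(px2w("wrist",d['uv'],.005,o),3) for q in("comp_left","comp_right") for d in manip.tip_of("wrist",q)])
cv2.imwrite("pics/w4.png",cv2.resize(im,(800,600)))
E
```

```text
[0.35869239 0.30978538 0.20394613] [ 0.98798825 -0.15451497 -0.00208447] 0.02227558572097326 70.33100008964539 [ 0.10860202 -0.80517121 -0.64080881]
box p0.69 [[253, 181], [157, 179], [141, 38], [253, 37]] W [[0.357, 0.314], [0.377, 0.427], [0.525, 0.405], [0.508, 0.29]] ctr [0.4416 0.3589] edge len [0.115 0.15  0.116 0.153] ang [ 1.393 -0.151 -1.718  2.982]
[array([0.446, 0.386]), array([0.436, 0.333])]
```

View pics/w4.png

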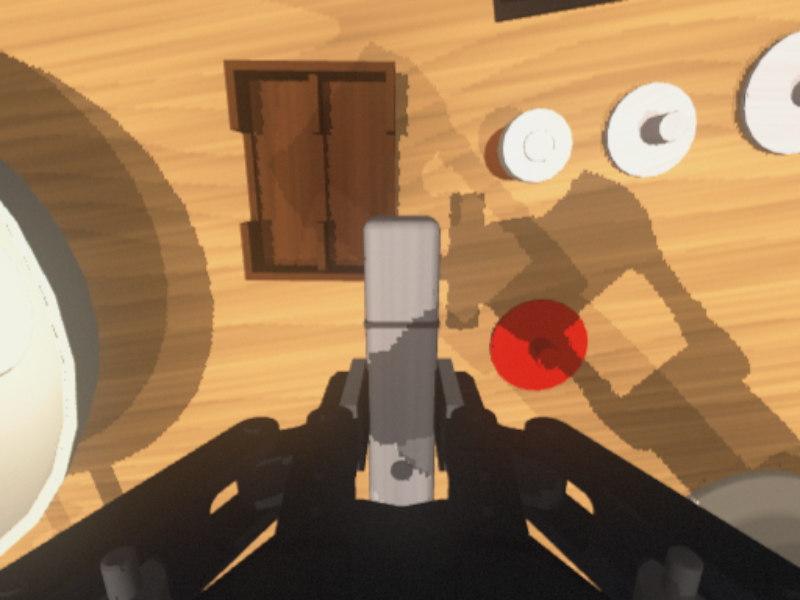

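The box is open at (315,170), and the case is held straight. I place it in the right-hand compartment.

Emit:
jog_arm(commands=[3.7,-1.7,0,0,0,0,1.5,7.4,-3.4,2,0,0,0,1.5,7.4,-3.4,6,0,0,0,1.5,7.4,-3.4,10,0,0,0,1.5,7.4,-3.4,13,0,0,0,1.5])

```text
clock: 16.55
tcp_pos: [0.4377, 0.3297, 0.0728]
eef_rot: [[0.987, -0.159, -0.002], [-0.159, -0.987, -0.002], [-0.002, 0.002, -1.0]]
force: [-0.8, 0.5, -1.5]
width: 0.0223
gripper_force: 70.4
```

Emit:
jog_arm(commands=[0,0,0,0,0,0,1.5,0,0,0,0,0,0,1.5,0,0,0,0,0,0,1.5])

```text
clock: 16.85
tcp_pos: [0.4391, 0.3318, 0.0789]
eef_rot: [[0.988, -0.157, 0.004], [-0.157, -0.988, 0.003], [0.003, -0.003, -1.0]]
force: [0.3, -0.5, -0.4]
width: 0.0226
gripper_force: 70.3
```

```bash
python3 - <<'E'
from h import *
go(.4375,.3322,.013,-np.pi/2-.155)
E
```

```text
t16.85 shift cm [-0.19, 0.01, 6.58] rot [-0.003, -0.003, -0.003] q6 2.31
```

Emit:
jog_arm(commands=[-0.1,0,2,0,0,0,1.5,-0.1,0,4,0,0,0,1.5,-0.1,0,5.6,0,0,0,1.5,-0.1,0,5.6,0,0,0,1.5,-0.1,0,5.6,0,0,0,1.5])

```text
clock: 17.35
tcp_pos: [0.4372, 0.3319, 0.0208]
eef_rot: [[0.988, -0.157, 0.001], [-0.157, -0.988, 0.001], [0.001, -0.001, -1.0]]
force: [0.6, 0.8, -0.6]
width: 0.0221
gripper_force: 70.4
```

Emit:
jog_arm(commands=[0,0,0.4,0,0,0,1.5,0,0,0.7,0,0,0,1.5,0,0,0.7,0,0,0,1.5,0,0,0.7,0,0,0,1.5])

```text
clock: 17.75
tcp_pos: [0.4368, 0.3316, 0.0129]
eef_rot: [[0.988, -0.157, 0.0], [-0.157, -0.988, 0.0], [0.0, -0.0, -1.0]]
force: [-0.5, 0.3, -0.8]
width: 0.0218
gripper_force: 70.4
```

Emit:
jog_arm(commands=[0,0,0.1,0,0,0,3.4,0,0,0.1,0,0,0,3.4,0,0,0,0,0,0,3.4])

```text
clock: 18.05
tcp_pos: [0.4368, 0.3316, 0.0128]
eef_rot: [[0.988, -0.157, 0.0], [-0.157, -0.988, -0.0], [0.0, 0.0, -1.0]]
force: [-0.2, -0.7, 0.2]
width: 0.0341
gripper_force: 0.0
```

Emit:
jog_arm(commands=[0,0,-4,0,0,0,3.4,0,0,-8,0,0,0,3.4,-4,2,-13,0,0,0.0,5,-7,3,-17,0,0,0,5,-7,3,-17,0,0,0,5])

```text
clock: 18.55
tcp_pos: [0.3624, 0.3135, 0.1882]
eef_rot: [[0.988, -0.156, 0.006], [-0.156, -0.988, 0.005], [0.005, -0.006, -1.0]]
force: [0.6, 0.2, 0.0]
width: 0.0502
gripper_force: 0.0
```

Emit:
jog_arm(commands=[0,0,0,0,0,0,5,0,0,0,0,0,0,5])

```text
clock: 18.75
tcp_pos: [0.3632, 0.3129, 0.1816]
eef_rot: [[0.988, -0.156, -0.0], [-0.156, -0.988, -0.001], [-0.0, 0.001, -1.0]]
force: [0.4, -0.7, -1.1]
width: 0.0501
gripper_force: 0.0
```

```bash
python3 - <<'E'
from h import *
o,im=look([],"w5.png",["trimmer_case"])
print(o['tcp_pos']); poly("trimmer_case",.027,o)
E
```

```text
trimmer_case sil p0.58 [229.0, 113.0] [111.0, 23.0] 88.7 corners [[216.0, 57.0], [239.0, 57.0], [241.0, 168.0], [218.0, 168.0]]
trimmer_case sil p0.46 [431.0, 85.0] [56.0, 68.0] 45.0 corners [[387.0, 89.0], [435.0, 41.0], [475.0, 80.0], [427.0, 128.0]]
[0.3632423  0.31289638 0.18155668]
trimmer_case p0.58 [[239, 57], [241, 168], [219, 168], [215, 57]] W [[0.494, 0.31], [0.382, 0.328], [0.386, 0.352], [0.498, 0.334]] ctr [0.4397 0.3311] edge len [0.113 0.025 0.113 0.024] ang [ 2.985  1.413 -0.162 -1.728]
```

View pics/w5.png

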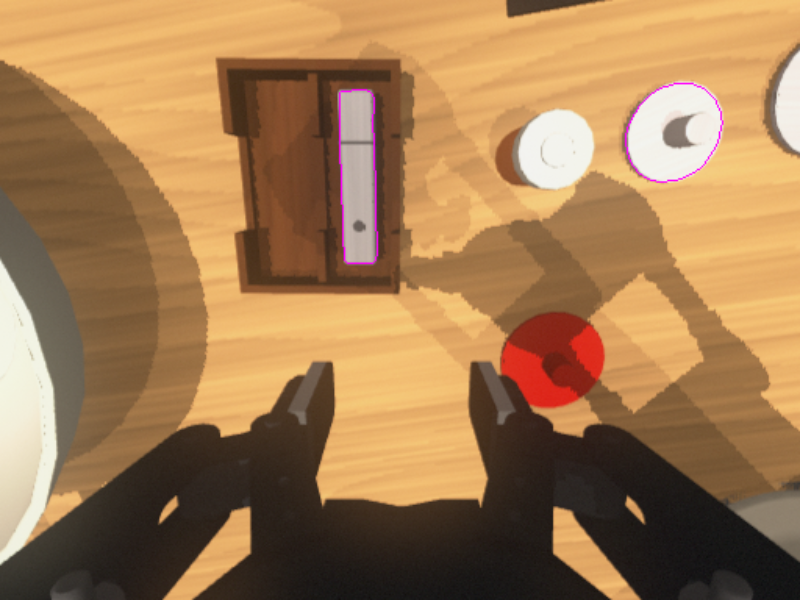

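The case lies flat in the right-hand compartment at (358,178). Next is the box lid.

Emit:
jog_arm(commands=[4,2.6,-2,0,0,0,6,8,5.2,-2,0,0,-0.06,6,12,7.8,-2,0,0,-0.1,6,16,10.4,-2,0,0,-0.157,6,20,13,-2,0,0,-0.157,6])

```text
clock: 19.4
tcp_pos: [0.5415, 0.1513, 0.2004]
eef_rot: [[1.0, 0.001, -0.003], [0.001, -1.0, -0.001], [-0.003, 0.001, -1.0]]
force: [0.1, 0.7, -0.4]
width: 0.0598
gripper_force: 0.0
```

Emit:
jog_arm(commands=[0,0,0,0,0,0,5,0,0,0,0,0,0,5,0,0,0,0,0,0,5])

```text
clock: 19.7
tcp_pos: [0.5397, 0.1536, 0.2015]
eef_rot: [[1.0, 0.0, -0.002], [0.0, -1.0, -0.0], [-0.002, 0.0, -1.0]]
force: [-0.3, 0.7, -0.1]
width: 0.0501
gripper_force: 0.0
```

```bash
python3 - <<'E'
from h import *
o,im=look([])
print(o['tcp_pos']); poly("box_lid",.015,o); blob(im,(18,150,140),(35,255,255),.041,o)
go(.6165,.1531,.021,-np.pi/2)
E
```

```text
[0.53966416 0.15363494 0.20147824]
box_lid p0.91 [[310, 39], [306, 176], [209, 177], [203, 39]] W [[0.693, 0.095], [0.539, 0.092], [0.538, 0.214], [0.693, 0.213]] ctr [0.6156 0.1533] edge len [0.153 0.122 0.155 0.117] ang [-3.118  1.581 -0.009 -1.571]
blob [258. 112.] 404 W [0.6154 0.1528] edges [0.012 0.037 0.012 0.037] ang [-1.571 -3.135  1.57  -0.005]
t19.80 shift cm [7.71, 0.12, 18.14] rot [-0.0, 0.001, 0.001] q6 1.79
```

Emit:
jog_arm(commands=[4,0.1,2,0,0,0,5,7.6,0.1,5,0,0,0,5,7.6,0.1,9,0,0,0,5,7.6,0.1,12,0,0,0,5,7.6,0.1,14,0,0,0,5])

```text
clock: 20.3
tcp_pos: [0.6143, 0.1532, 0.0592]
eef_rot: [[1.0, 0.002, -0.004], [0.002, -1.0, -0.001], [-0.004, 0.001, -1.0]]
force: [0.2, 0.7, -0.2]
width: 0.0499
gripper_force: 0.0
```

Emit:
jog_arm(commands=[0,0,0,0,0,0,5,0,0,2,0,0,0,5,0,0,3.5,0,0,0,5,0,0,3.5,0,0,0,5,0,0,3.5,0,0,0,5])

```text
clock: 20.8
tcp_pos: [0.6161, 0.1525, 0.0284]
eef_rot: [[1.0, 0.0, 0.0], [0.0, -1.0, 0.0], [0.0, -0.0, -1.0]]
force: [-0.0, -1.1, -0.4]
width: 0.05
gripper_force: 0.0
```

Emit:
jog_arm(commands=[0,0,0.7,0,0,0,5,0,0,0.7,0,0,0,5,0,0,0.7,0,0,0,5])

```text
clock: 21.1
tcp_pos: [0.6162, 0.1522, 0.021]
eef_rot: [[1.0, -0.0, 0.0], [-0.0, -1.0, 0.0], [0.0, -0.0, -1.0]]
force: [-0.1, -0.3, -0.8]
width: 0.0496
gripper_force: 0.0
```

Emit:
jog_arm(commands=[0,0,0,0,0,0,0.5,0,0,0,0,0,0,0.5,0,0,0,0,0,0,0.5,0,0,0,0,0,0,0.5,0,0,0,0,0,0,0.5])

```text
clock: 21.6
tcp_pos: [0.6164, 0.1522, 0.0212]
eef_rot: [[1.0, -0.0, 0.001], [-0.0, -1.0, 0.0], [0.001, -0.0, -1.0]]
force: [0.6, -0.6, 3.1]
width: 0.0123
gripper_force: 70.7
```

Emit:
jog_arm(commands=[0,0,-3,0,0,0,0.5,0,0,-6,0,0,0,0.5,0,0,-10,0,0,0,0.5,0,0,-13,0,0,0,0.5,0,0,-13,0,0,0,0.5])

```text
clock: 22.1
tcp_pos: [0.6182, 0.1526, 0.1566]
eef_rot: [[1.0, -0.0, 0.009], [-0.0, -1.0, 0.002], [0.009, -0.002, -1.0]]
force: [1.0, -1.1, -1.1]
width: 0.0125
gripper_force: 70.2
```

Emit:
jog_arm(commands=[-3,-3.5,0,0,0,0,0.5,-6,-7,0,0,0,0.04,0.5,-9,-10.5,0,0,0,0.08,0.5,-12,-14,0,0,0,0.12,0.5,-15,-17.5,0,0,0,0.155,0.5])

```text
clock: 22.6
tcp_pos: [0.4641, 0.3279, 0.1483]
eef_rot: [[0.988, -0.156, -0.003], [-0.156, -0.988, -0.002], [-0.002, 0.002, -1.0]]
force: [0.8, 0.8, -2.4]
width: 0.0123
gripper_force: 70.1
```

Emit:
jog_arm(commands=[0,0,0,0,0,0,0.5,0,0,0,0,0,0,0.5])

```text
clock: 22.8
tcp_pos: [0.465, 0.3276, 0.1488]
eef_rot: [[0.988, -0.152, -0.002], [-0.152, -0.988, -0.002], [-0.002, 0.002, -1.0]]
force: [1.0, -0.5, -1.6]
width: 0.0126
gripper_force: 70.1
```

```bash
python3 - <<'E'
from h import *
o=manip.get_obs();print(o['width'],o['gripper_force'])
go(.4424,.3589,.07,-np.pi/2-.15)
E
```

```text
0.012622881133511184 70.11569023132324
t22.80 shift cm [-2.69, -2.76, 7.88] rot [0.002, 0.002, -0.002] q6 2.28
```

Emit:
jog_arm(commands=[-2.6,-2.8,0,0,0,0,0.5,-2.6,-2.8,3,0,0,0,0.5,-2.6,-2.8,6,0,0,0,0.5,-2.6,-2.8,7.5,0,0,0,0.5,-2.6,-2.8,7.5,0,0,0,0.5])

```text
clock: 23.3
tcp_pos: [0.4439, 0.3568, 0.0717]
eef_rot: [[0.988, -0.156, -0.006], [-0.156, -0.988, -0.004], [-0.005, 0.005, -1.0]]
force: [0.7, -0.4, -2.5]
width: 0.0123
gripper_force: 70.1
```

Emit:
jog_arm(commands=[0,0,0,0,0,0,0.5,0,0,0,0,0,0,0.5,0,0,0,0,0,0,0.5])

```text
clock: 23.6
tcp_pos: [0.4458, 0.3593, 0.0777]
eef_rot: [[0.988, -0.155, 0.003], [-0.155, -0.988, 0.002], [0.002, -0.002, -1.0]]
force: [0.6, 0.3, -1.0]
width: 0.0122
gripper_force: 70.1
```

```bash
python3 - <<'E'
from h import *
o,im=look([])
poly("box_lid",o['tcp_pos'][2]-.017+.011,o)
print(o['tcp_pos'],o['eef_rot'][:,0])
go(.4424,.3589,.048,-np.pi/2-.15)
E
```

```text
box_lid p0.95 [[367, 108], [336, 387], [164, 267], [146, 108]] W [[0.512, 0.29], [0.32, 0.32], [0.436, 0.42], [0.53, 0.406]] ctr [0.4491 0.3591] edge len [0.194 0.153 0.095 0.117] ang [ 2.984  0.709 -0.153 -1.727]
[0.44579633 0.35926835 0.07766343] [ 0.98792016 -0.15494745  0.00224531]
t23.70 shift cm [-0.29, 0.08, 2.91] rot [-0.001, -0.002, -0.005] q6 2.35
```

Emit:
jog_arm(commands=[-0.25,0.05,0.8,0,0,0,0.5,-0.25,0.05,1.6,0,0,0,0.5,-0.25,0.05,2.2,0,0,0,0.5,-0.25,0.05,2.2,0,0,0,0.5,-0.25,0.05,2.2,0,0,0,0.5])

```text
clock: 24.2
tcp_pos: [0.442, 0.3586, 0.0532]
eef_rot: [[0.988, -0.155, -0.001], [-0.155, -0.988, -0.001], [-0.001, 0.001, -1.0]]
force: [-0.1, -0.7, -1.7]
width: 0.0123
gripper_force: 70.1
```

Emit:
jog_arm(commands=[0.03,0,0.3,0,0,0,0.5,0.03,0,0.55,0,0,0,0.5,0.03,0,0.55,0,0,0,0.5,0.03,0,0.55,0,0,0,0.5])

```text
clock: 24.6
tcp_pos: [0.4425, 0.3587, 0.0482]
eef_rot: [[0.988, -0.155, -0.0], [-0.155, -0.988, -0.0], [-0.0, 0.0, -1.0]]
force: [0.2, 0.1, -3.0]
width: 0.0124
gripper_force: 70.1
```

Emit:
jog_arm(commands=[0,0,0.2,0,0,0,0.5,0,0,0.2,0,0,0,0.5,0,0,0.2,0,0,0,3.5,0,0,0.2,0,0,0,3.5,0,0,0.2,0,0,0,3.5])

```text
clock: 25.1
tcp_pos: [0.4426, 0.3588, 0.0462]
eef_rot: [[0.988, -0.155, 0.0], [-0.155, -0.988, 0.0], [0.0, -0.0, -1.0]]
force: [-0.4, -0.1, -0.5]
width: 0.0351
gripper_force: 0.0
```

Emit:
jog_arm(commands=[0,0,-5,0,0,0,3.5,-2,0,-10,0,0,0,3.5,-5,0,-14,0,0,0,5,-8,0,-17,0,0,0,5,-8,0,-17,0,0,0,5])

```text
clock: 25.6
tcp_pos: [0.3623, 0.3732, 0.2237]
eef_rot: [[0.988, -0.152, 0.007], [-0.152, -0.988, 0.008], [0.006, -0.009, -1.0]]
force: [0.5, 0.5, 0.5]
width: 0.0504
gripper_force: 0.0
```

Emit:
jog_arm(commands=[0,0,0,0,0,0,5,0,0,0,0,0,0,5])

```text
clock: 25.8
tcp_pos: [0.3636, 0.3707, 0.2146]
eef_rot: [[0.988, -0.155, -0.001], [-0.155, -0.988, -0.002], [-0.001, 0.002, -1.0]]
force: [0.7, 0.4, 0.1]
width: 0.0497
gripper_force: 0.0
```

```bash
python3 - <<'E'
from h import *
o,im=look(["lid_small","lid_large"])
poly("box_lid",.041,o); blob(im,(18,150,140),(35,255,255),.067,o)
print(o['tcp_pos'])
go(.37,.1,.28,-np.pi/2)
E
```

```text
lid_small [454.0, 84.0] p0.88 world z0 [0.434 0.11 ]
lid_large [383.0, 215.0] p0.77 world z0 [0.273 0.201]
box_lid p0.71 [[312, 33], [304, 178], [207, 176], [199, 33]] W [[0.508, 0.289], [0.355, 0.314], [0.375, 0.429], [0.527, 0.406]] ctr [0.4412 0.3595] edge len [0.156 0.118 0.153 0.118] ang [ 2.982  1.393 -0.154 -1.726]
blob [256. 108.] 431 W [0.4424 0.3594] edges [0.011 0.037 0.012 0.037] ang [-1.727  2.99   1.415 -0.163]
[0.3635802  0.37071854 0.21458717]
t26.00 shift cm [4.81, 26.65, -6.5] rot [0.002, 0.002, -0.156] q6 2.46
```

The box is closed: the lid's centre matches and its edge lengths are right at full height. Now the jar lids.

Emit:
jog_arm(commands=[2.4,13.3,-3,0,0,-0.156,5,2.4,13.3,-3,0,0,-0.156,5,2.4,13.3,-3,0,0,-0.156,5,2.4,13.3,-3,0,0,-0.156,5])

```text
clock: 26.4
tcp_pos: [0.3676, 0.2326, 0.2477]
eef_rot: [[1.0, -0.004, 0.003], [-0.004, -1.0, -0.0], [0.003, 0.0, -1.0]]
force: [0.3, 1.1, 0.7]
width: 0.05
gripper_force: 0.0
```

Emit:
jog_arm(commands=[0.3,13.5,-1,0,0,0,5,0.3,13.5,-1,0,0,0,5,0.3,13.5,-1,0,0,0,5,0.3,13.5,-1,0,0,0,5,0.3,13.5,-1,0,0,0,5])

```text
clock: 26.9
tcp_pos: [0.37, 0.1007, 0.2556]
eef_rot: [[1.0, -0.001, -0.001], [-0.001, -1.0, 0.0], [-0.001, -0.0, -1.0]]
force: [-0.7, 0.1, -0.7]
width: 0.0503
gripper_force: 0.0
```

Emit:
jog_arm(commands=[0,0,0,0,0,0,5,0,0,0,0,0,0,5])

```text
clock: 27.1
tcp_pos: [0.3697, 0.102, 0.2557]
eef_rot: [[1.0, 0.003, -0.001], [0.003, -1.0, 0.0], [-0.001, -0.0, -1.0]]
force: [-0.4, -0.0, 0.2]
width: 0.0501
gripper_force: 0.0
```

```bash
cat >> h.py <<'E'
def circ(q,z,o):
    for d in [d for d in manip.silhouettes("wrist",q) if d['p']>.4][:3]:
        c=max(cv2.findContours(d['pixels'].astype(np.uint8),0,2)[0],key=cv2.contourArea).reshape(-1,2)
        W=np.array([px2w("wrist",p,z,o) for p in c]).astype(np.float32)
        (x,y),r,_=cv2.fitEllipse(W); print(q,"p%.2f"%d['p'],np.round(c.mean(0)),"ell ctr",round(x,4),round(y,4),"axes",np.round(r,4), "hull ell",np.round(cv2.fitEllipse(cv2.convexHull(W))[0],4)); 
E
python3 - <<'E'
from h import *
o,im=look(["lid_small","lid_large"])
circ("lid_small",.013,o);circ("lid_large",.013,o)
print(o['tcp_pos'],o['eef_rot'][:,0])
cv2.imwrite("pics/w6.png",im)
E
```

```text
lid_small [252.0, 122.0] p0.70 world z0 [0.434 0.109]
lid_large [331.0, 108.0] p0.91 world z0 [ 0.453 -0.003]
lid_large [440.0, 208.0] p0.76 world z0 [ 0.304 -0.188]
lid_large [196.0, 225.0] p0.71 world z0 [0.274 0.2  ]
lid_small p0.61 [252. 120.] ell ctr 0.4365 0.1093 axes [0.063 0.064] hull ell [0.4365 0.1094]
lid_large p0.85 [193. 224.] ell ctr 0.2822 0.203 axes [0.0706 0.0851] hull ell [0.2776 0.2022]
lid_large p0.79 [330. 111.] ell ctr 0.4453 0.0003 axes [0.0825 0.0835] hull ell [4.453e-01 3.000e-04]
lid_large p0.63 [446. 210.] ell ctr 0.3033 -0.1873 axes [0.0825 0.0843] hull ell [ 0.3031 -0.1872]
[0.36973266 0.101996   0.25572301] [ 0.99999587  0.00264091 -0.00113661]
```

View pics/w6.png

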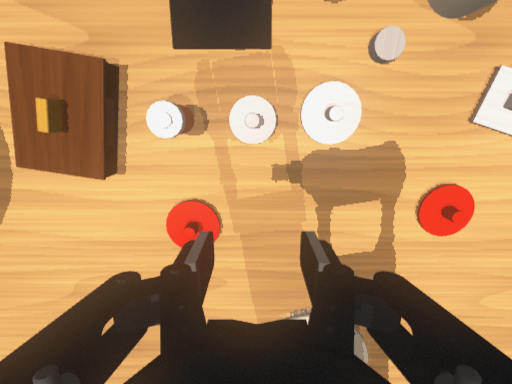

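The box is closed at left, the small lid is at (252,120) and the large lid at (330,111). I grasp the small lid first.

Emit:
jog_arm(commands=[3,-0.7,4,0,0,0,5,6.7,-0.7,8,0,0,0,5,6.7,-0.7,12,0,0,0,5,6.7,-0.7,16,0,0,0,5,6.7,-0.7,19,0,0,0,5])

```text
clock: 27.85
tcp_pos: [0.4357, 0.1081, 0.0629]
eef_rot: [[1.0, 0.001, -0.003], [0.001, -1.0, -0.001], [-0.003, 0.001, -1.0]]
force: [-0.6, 0.4, 0.4]
width: 0.0501
gripper_force: 0.0
```

Emit:
jog_arm(commands=[0,0,0,0,0,0,5,0,0,0,0,0,0,5,0,0,0,0,0,0,5])

```text
clock: 28.15
tcp_pos: [0.4381, 0.1084, 0.0689]
eef_rot: [[1.0, 0.001, 0.004], [0.001, -1.0, 0.001], [0.004, -0.001, -1.0]]
force: [0.3, -0.1, -0.8]
width: 0.0503
gripper_force: 0.0
```

```bash
python3 - <<'E'
from h import *
go(.4365,.1093,.017,-np.pi/2)
E
```

```text
t28.15 shift cm [-0.18, -0.09, 5.19] rot [-0.001, -0.004, 0.001] q6 1.74
```

Emit:
jog_arm(commands=[-0.1,-0.1,2,0,0,0,5,-0.1,-0.1,4.2,0,0,0,5,-0.1,-0.1,4.2,0,0,0,5,-0.1,-0.1,4.2,0,0,0,5,-0.1,-0.1,4.2,0,0,0,5])

```text
clock: 28.65
tcp_pos: [0.4371, 0.1093, 0.0266]
eef_rot: [[1.0, 0.001, 0.003], [0.001, -1.0, 0.001], [0.003, -0.001, -1.0]]
force: [0.5, 0.8, -0.5]
width: 0.0501
gripper_force: 0.0
```

Emit:
jog_arm(commands=[0,0,0.75,0,0,0,5,0,0,0.75,0,0,0,5,0,0,0.75,0,0,0,5,0,0,0.75,0,0,0,5])

```text
clock: 29.05
tcp_pos: [0.4358, 0.1091, 0.0168]
eef_rot: [[1.0, 0.001, 0.0], [0.001, -1.0, -0.0], [0.0, 0.0, -1.0]]
force: [0.6, 0.2, -0.2]
width: 0.0498
gripper_force: 0.0
```

Emit:
jog_arm(commands=[0,0,0,0,0,0,1,0,0,0,0,0,0,1,0,0,0,0,0,0,1,0,0,0,0,0,0,1,0,0,0,0,0,0,1])

```text
clock: 29.55
tcp_pos: [0.436, 0.1091, 0.0171]
eef_rot: [[1.0, 0.001, 0.001], [0.001, -1.0, 0.0], [0.001, -0.0, -1.0]]
force: [-0.9, 0.7, 3.1]
width: 0.0179
gripper_force: 68.5
```

Emit:
jog_arm(commands=[0,0,-4,0,0,0,1,0,0,-8,0,0,0,1,0,0,-12,0,0,0,1,0,0,-16,0,0,0,1,0,0,-18,0,0,0,1])

```text
clock: 30.05
tcp_pos: [0.4365, 0.1092, 0.2005]
eef_rot: [[1.0, 0.001, 0.005], [0.001, -1.0, 0.001], [0.005, -0.001, -1.0]]
force: [0.4, -0.0, -1.0]
width: 0.0177
gripper_force: 68.4
```

Emit:
jog_arm(commands=[1,4,-2,0,0,0,1,2,8,-2,0,0,0,1,3,12,-2,0,0,0,1,4,16,-2,0,0,0,1,4.2,20,-2,0,0,0,1])

```text
clock: 30.55
tcp_pos: [0.4781, -0.0926, 0.2158]
eef_rot: [[1.0, 0.001, -0.001], [0.001, -1.0, 0.0], [-0.001, -0.0, -1.0]]
force: [-0.2, 0.7, -0.5]
width: 0.0176
gripper_force: 68.7
```

Emit:
jog_arm(commands=[1,4,0,0,0,0,1,2,8,0,0,0,0,1,3,12,0,0,0,0,1,4,16,0,0,0,0,1,4.2,19,0,0,0,0,1])

```text
clock: 31.05
tcp_pos: [0.5202, -0.2831, 0.2151]
eef_rot: [[1.0, -0.0, -0.002], [-0.0, -1.0, 0.001], [-0.002, -0.001, -1.0]]
force: [-0.4, 0.6, -1.1]
width: 0.0177
gripper_force: 68.7
```

Emit:
jog_arm(commands=[0,0,0,0,0,0,1,0,0,0,0,0,0,1,0,0,0,0,0,0,1])

```text
clock: 31.35
tcp_pos: [0.52, -0.28, 0.2164]
eef_rot: [[1.0, 0.001, -0.0], [0.001, -1.0, 0.001], [-0.0, -0.001, -1.0]]
force: [-0.4, 0.7, -0.7]
width: 0.0173
gripper_force: 68.8
```

```bash
python3 - <<'E'
from h import *
o,im=look([])
print(o['tcp_pos'],o['eef_rot'][:,0],o['width'],o['gripper_force'])
circ("jar_small",.062,o);circ("jar_large",.07,o)
circ("lid_small",o['tcp_pos'][2]-.017+.013,o)
cv2.imwrite("pics/w7.png",im)
E
```

```text
[ 0.52004787 -0.28000647  0.21641185] [ 9.99998815e-01  1.47469776e-03 -4.42021446e-04] 0.017292236678255243 68.78129482269287
jar_small p0.79 [253. 118.] ell ctr 0.5876 -0.2758 axes [0.0637 0.0646] hull ell [ 0.5876 -0.2757]
jar_large p0.69 [142. 101.] ell ctr 0.6047 -0.1584 axes [0.0798 0.0994] hull ell [ 0.6051 -0.1593]
jar_large p0.55 [389. 109.] ell ctr 0.597 -0.4168 axes [0.067  0.0755] hull ell [ 0.5971 -0.4167]
lid_small p0.65 [256. 229.] ell ctr 0.524 -0.2803 axes [0.0583 0.0654] hull ell [ 0.522  -0.2798]
```

View pics/w7.png

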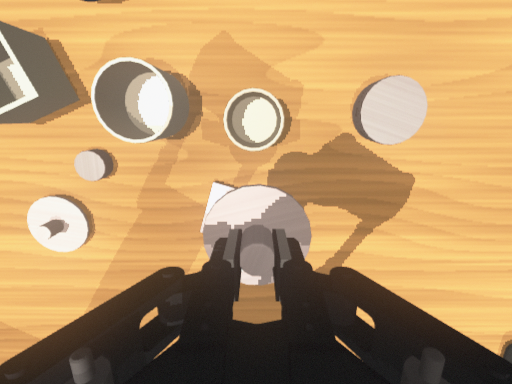

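Emit:
jog_arm(commands=[3.3,-0.2,0,0,0,0,1,6.7,-0.4,2,0,0,0,1,6.7,-0.4,6,0,0,0,1,6.7,-0.4,9,0,0,0,1,6.7,-0.4,11,0,0,0,1])

```text
clock: 32.05
tcp_pos: [0.5864, -0.2754, 0.1032]
eef_rot: [[1.0, 0.002, -0.004], [0.002, -1.0, 0.002], [-0.004, -0.002, -1.0]]
force: [0.4, 0.2, -1.4]
width: 0.0176
gripper_force: 68.8
```

Emit:
jog_arm(commands=[0,0,0,0,0,0,1,0,0,0,0,0,0,1,0,0,0,0,0,0,1,0,0,0,0,0,0,1])

```text
clock: 32.45
tcp_pos: [0.5879, -0.2772, 0.1093]
eef_rot: [[1.0, 0.001, 0.003], [0.001, -1.0, -0.002], [0.003, 0.002, -1.0]]
force: [0.2, -0.3, -0.9]
width: 0.0179
gripper_force: 68.8
```

```bash
python3 - <<'E'
from h import *
go(.5873,-.2758,.071,-np.pi/2)
E
```

```text
t32.45 shift cm [-0.08, -0.15, 3.83] rot [0.002, -0.003, 0.001] q6 1.08
```

Emit:
jog_arm(commands=[-0.05,-0.1,1,0,0,0,1,-0.05,-0.1,2.2,0,0,0,1,-0.05,-0.1,2.2,0,0,0,1,-0.05,-0.1,2.2,0,0,0,1,-0.05,-0.1,2.2,0,0,0,1])

```text
clock: 32.95
tcp_pos: [0.5866, -0.2759, 0.0848]
eef_rot: [[1.0, 0.001, 0.0], [0.001, -1.0, -0.0], [0.0, 0.0, -1.0]]
force: [0.2, -1.3, -1.6]
width: 0.0177
gripper_force: 68.8
```

Emit:
jog_arm(commands=[0,0,0,0,0,0,1,0,0,0,0,0,0,1,0,0,0,0,0,0,1])

```text
clock: 33.25
tcp_pos: [0.5867, -0.2759, 0.085]
eef_rot: [[1.0, 0.001, 0.0], [0.001, -1.0, -0.0], [0.0, 0.0, -1.0]]
force: [0.1, 0.0, -1.3]
width: 0.0172
gripper_force: 68.8
```

Good. I add 0.5 mm in x and lower to 0.072 in small steps.

Emit:
jog_arm(commands=[0.05,0,0.4,0,0,0,1,0.05,0,0.8,0,0,0,1,0.05,0,1.2,0,0,0,1,0.05,0,1.3,0,0,0,1,0.05,0,1.3,0,0,0,1])

```text
clock: 33.75
tcp_pos: [0.5869, -0.2758, 0.0714]
eef_rot: [[1.0, 0.001, -0.0], [0.001, -1.0, 0.0], [-0.0, -0.0, -1.0]]
force: [-0.1, 0.2, -0.6]
width: 0.0179
gripper_force: 68.9
```

Emit:
jog_arm(commands=[0,0,0,0,0,0,4,0,0,0,0,0,0,4,0,0,0,0,0,0,4,0,0,0,0,0,0,4])

```text
clock: 34.15
tcp_pos: [0.5872, -0.2759, 0.0719]
eef_rot: [[1.0, 0.001, 0.0], [0.001, -1.0, -0.0], [0.0, 0.0, -1.0]]
force: [0.1, 0.7, 0.3]
width: 0.0401
gripper_force: 0.0
```

Emit:
jog_arm(commands=[0,0,-5,0,0,0,4,0,0,-10,0,0,0,4,-4,0,-14,0,0,0,5,-7,0,-14,0,0,0,5,-7,0,-14,0,0,0,5])

```text
clock: 34.65
tcp_pos: [0.5151, -0.2766, 0.2153]
eef_rot: [[1.0, -0.001, 0.003], [-0.001, -1.0, -0.003], [0.003, 0.003, -1.0]]
force: [0.5, -1.6, -0.1]
width: 0.0501
gripper_force: 0.0
```

Emit:
jog_arm(commands=[0,0,0,0,0,0,5,0,0,0,0,0,0,5,0,0,0,0,0,0,5])

```text
clock: 34.95
tcp_pos: [0.5175, -0.2756, 0.2106]
eef_rot: [[1.0, 0.001, -0.001], [0.001, -1.0, 0.001], [-0.001, -0.001, -1.0]]
force: [-0.5, -0.5, 0.5]
width: 0.05
gripper_force: 0.0
```

```bash
python3 - <<'E'
from h import *
o,im=look([])
print(o['tcp_pos'],o['eef_rot'][:,0],o['width'],o['gripper_force'])
circ("lid_small",.067,o);circ("jar_small",.067,o);circ("jar_large",.07,o);poly("lid_square",.013,o)
cv2.imwrite("pics/w8.png",im)
E
```

```text
[ 0.51751987 -0.27563804  0.21056147] [ 0.99999818  0.00132046 -0.00137438] 0.04995642623933123 0.0
lid_small p0.77 [259. 116.] ell ctr 0.5878 -0.2754 axes [0.0645 0.0648] hull ell [ 0.5878 -0.2754]
jar_large p0.62 [141.  95.] ell ctr 0.6048 -0.1579 axes [0.0809 0.0993] hull ell [ 0.6052 -0.1584]Traceback (most recent call last):
  File "<stdin>", line 4, in <module>
  File "h.py", line 38, in poly
    d=[d for d in manip.silhouettes(cam_,q)][0]; c=max(cv2.findContours(d['pixels'].astype(np.uint8),0,2)[0],key=cv2.contourArea)
      ~~~~~~~~~~~~~~~~~~~~~~~~~~~~~~~~~~~~~~^^^
IndexError: list index out of range
```

Emit:
jog_arm(commands=[-5,-1,0,0,0,0,5,-10,-2,0,0,0,0,5,-13.7,-3,0,0,0,0,5,-13.7,-3,0,0,0,0,5,-13.7,-3,0,0,0,0,5])

```text
clock: 35.7
tcp_pos: [0.3798, -0.246, 0.2123]
eef_rot: [[1.0, 0.0, 0.002], [0.0, -1.0, -0.001], [0.002, 0.001, -1.0]]
force: [1.2, -0.1, -0.3]
width: 0.05
gripper_force: 0.0
```

Emit:
jog_arm(commands=[0,0,0,0,0,0,5,0,0,0,0,0,0,5])

```text
clock: 35.9
tcp_pos: [0.3808, -0.2461, 0.2116]
eef_rot: [[1.0, 0.001, -0.0], [0.001, -1.0, 0.0], [-0.0, -0.0, -1.0]]
force: [0.8, -0.9, -0.5]
width: 0.0505
gripper_force: 0.0
```

```bash
python3 - <<'E'
from h import *
o,im=look([])
print(o['tcp_pos'],o['eef_rot'][:,0])
W=poly("lid_square",.013,o); c=W.mean(0)
E=np.roll(W,-1,0)-W; a=np.arctan2(E[:,1],E[:,0]); yaw=np.angle(np.exp(4j*a).mean())/4; print(c,yaw)
go(c[0],c[1],.017,-np.pi/2+yaw)
E
```

```text
[ 0.38083279 -0.24613222  0.21158798] [ 9.99999019e-01  1.38028966e-03 -2.37046551e-04]
lid_square p0.91 [[298, 87], [277, 149], [219, 130], [235, 67]] W [[0.486, -0.295], [0.413, -0.272], [0.437, -0.199], [0.508, -0.221]] ctr [ 0.4611 -0.2466] edge len [0.077 0.076 0.075 0.078] ang [ 2.833  1.26  -0.291 -1.854]
[ 0.46105244 -0.24661945] -0.29869470598694264
t36.00 shift cm [8.05, 0.08, 19.43] rot [-0.0, 0.001, 0.3] q6 0.92
```

Emit:
jog_arm(commands=[3,0,3,0,0,0.1,5,6,0,6,0,0,0.2,5,8,0.1,10,0,0,0.3,5,8,0.1,13,0,0,0.3,5,8,0.1,15,0,0,0.3,5])

```text
clock: 36.5
tcp_pos: [0.4597, -0.2459, 0.0578]
eef_rot: [[0.956, -0.294, -0.004], [-0.294, -0.956, 0.003], [-0.005, -0.001, -1.0]]
force: [-0.3, -0.0, -0.3]
width: 0.0503
gripper_force: 0.0
```

Emit:
jog_arm(commands=[0,0,0,0,0,0,5,0,0,1.5,0,0,0,5,0,0,2.8,0,0,0,5,0,0,2.8,0,0,0,5,0,0,2.8,0,0,0,5])

```text
clock: 37.0
tcp_pos: [0.4601, -0.247, 0.0339]
eef_rot: [[0.956, -0.295, 0.0], [-0.295, -0.956, -0.0], [0.0, 0.0, -1.0]]
force: [-0.4, 1.6, 0.3]
width: 0.0502
gripper_force: 0.0
```

```bash
python3 - <<'E'
from h import *
go(.4608,-.2464,.017,-np.pi/2-.299)
E
```

```text
t37.00 shift cm [0.05, -0.08, 1.69] rot [0.0, -0.0, -0.0] q6 1.31
```

Emit:
jog_arm(commands=[0.05,-0.05,0.8,0,0,0,5,0.05,-0.05,1.6,0,0,0,5,0.05,-0.05,1.6,0,0,0,5,0.05,-0.05,1.6,0,0,0,5])

```text
clock: 37.4
tcp_pos: [0.4604, -0.2464, 0.0173]
eef_rot: [[0.956, -0.295, -0.001], [-0.295, -0.956, 0.0], [-0.001, -0.0, -1.0]]
force: [-0.5, -0.2, 0.2]
width: 0.05
gripper_force: 0.0
```

Emit:
jog_arm(commands=[0,0,0,0,0,0,1,0,0,0,0,0,0,1,0,0,0,0,0,0,1,0,0,0,0,0,0,1,0,0,0,0,0,0,1])

```text
clock: 37.9
tcp_pos: [0.461, -0.2468, 0.0183]
eef_rot: [[0.956, -0.295, 0.001], [-0.295, -0.956, -0.001], [0.001, 0.0, -1.0]]
force: [-0.3, 0.1, 3.8]
width: 0.0179
gripper_force: 70.2
```

Emit:
jog_arm(commands=[0,0,-4,0,0,0,1,0,0,-8,0,0,0,1,0,0,-12,0,0,0,1,0,0,-16,0,0,0,1,0,0,-19,0,0,0,1])

```text
clock: 38.4
tcp_pos: [0.4608, -0.2466, 0.2102]
eef_rot: [[0.956, -0.295, 0.002], [-0.295, -0.956, -0.001], [0.002, 0.0, -1.0]]
force: [0.4, -1.2, -0.7]
width: 0.0184
gripper_force: 69.7
```

Emit:
jog_arm(commands=[0.5,-4,0,0,0,-0.06,1,1,-8,0,0,0,-0.12,1,1.5,-12,0,0,0,-0.18,1,2,-16.5,0,0,0,-0.24,1,2.3,-21,0,0,0,-0.3,1])

```text
clock: 38.9
tcp_pos: [0.5448, -0.0511, 0.2069]
eef_rot: [[1.0, 0.003, -0.001], [0.003, -1.0, 0.0], [-0.001, -0.0, -1.0]]
force: [0.7, -0.2, -1.5]
width: 0.0186
gripper_force: 69.7
```

```bash
python3 - <<'E'
from h import *
go(.56,-.005,.22,-np.pi/2)
E
```

```text
t38.90 shift cm [1.53, -4.61, -1.31] rot [-0.0, 0.001, 0.003] q6 1.41
```

Emit:
jog_arm(commands=[1.5,-4.6,-1.3,0,0,0,1,1.5,-4.6,-1.3,0,0,0,1,1.5,-4.6,-1.3,0,0,0,1,1.5,-4.6,-1.3,0,0,0,1])

```text
clock: 39.3
tcp_pos: [0.5591, -0.0074, 0.22]
eef_rot: [[1.0, 0.0, -0.001], [0.0, -1.0, -0.0], [-0.001, 0.0, -1.0]]
force: [-0.1, -1.0, -1.5]
width: 0.0186
gripper_force: 69.7
```

```bash
cat >> h.py <<'E'
def sq(q,z,o):
    W=poly(q,z,o); E=np.roll(W,-1,0)-W; a=np.arctan2(E[:,1],E[:,0]); print(q,W.mean(0),"yaw",np.angle(np.exp(4j*a).mean())/4)
E
python3 - <<'E'
from h import *
o,im=look([])
print(o['tcp_pos'],o['eef_rot'][:,0],o['width'],o['gripper_force'])
cv2.imwrite("pics/w8.png",im)
sq("jar_square",.066,o);sq("lid_square",o['tcp_pos'][2]-.018+.013,o)
E
```

```text
[ 0.55914642 -0.00742924  0.21996614] [ 9.99999094e-01  1.50864859e-04 -1.33742155e-03] 0.018639039938812853 69.71301198005676
jar_square p0.83 [[299, 134], [235, 161], [206, 93], [274, 64]] W [[0.612, -0.053], [0.583, 0.017], [0.654, 0.045], [0.682, -0.025]] ctr [ 0.6329 -0.004 ] edge len [0.076 0.077 0.075 0.075] ang [ 1.968  0.381 -1.198 -2.752]
jar_square [ 0.63285709 -0.00403761] yaw 0.38504060698414383
lid_square p0.67 [[323, 177], [318, 270], [201, 329], [190, 176]] W [[0.598, -0.045], [0.538, -0.046], [0.493, 0.03], [0.598, 0.03]] ctr [ 0.5568 -0.0074] edge len [0.06  0.089 0.105 0.075] ang [-3.124  2.107 -0.    -1.579]
lid_square [ 0.5568046  -0.00741163] yaw 0.08550082306815437
```

View pics/w8.png

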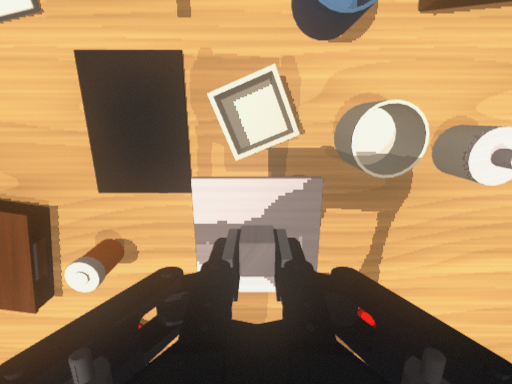

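Emit:
jog_arm(commands=[2.5,-0.1,0,0,0,-0.1,1,5,-0.2,0,0,0,-0.2,1,7.3,-0.35,3,0,0,-0.3,1,7.3,-0.35,7,0,0,-0.385,1,7.3,-0.35,10.5,0,0,-0.385,1])

```text
clock: 39.95
tcp_pos: [0.6325, -0.0044, 0.1134]
eef_rot: [[0.926, 0.377, -0.001], [0.377, -0.926, -0.0], [-0.001, -0.0, -1.0]]
force: [0.0, 1.1, -1.0]
width: 0.0187
gripper_force: 69.7
```

Emit:
jog_arm(commands=[0,0,0,0,0,0,1,0,0,0,0,0,0,1,0,0,0,0,0,0,1,0,0,0,0,0,0,1])

```text
clock: 40.35
tcp_pos: [0.6338, -0.0034, 0.1193]
eef_rot: [[0.927, 0.376, 0.005], [0.376, -0.927, -0.0], [0.005, 0.002, -1.0]]
force: [0.4, 0.1, -0.5]
width: 0.0186
gripper_force: 69.7
```

```bash
python3 - <<'E'
from h import *
go(.6324,-.004,.09,-np.pi/2+.385)
E
```

```text
t40.35 shift cm [-0.17, -0.01, 2.93] rot [0.002, -0.005, 0.0] q6 1.13
```

Emit:
jog_arm(commands=[-0.1,0,1.5,0,0,0,1,-0.1,0,2.6,0,0,0,1,-0.1,0,2.6,0,0,0,1,-0.1,0,2.6,0,0,0,1,-0.1,0,2.6,0,0,0,1])

```text
clock: 40.85
tcp_pos: [0.6317, -0.0034, 0.0899]
eef_rot: [[0.926, 0.376, 0.0], [0.376, -0.926, 0.0], [0.0, 0.0, -1.0]]
force: [-0.3, 0.0, -0.7]
width: 0.0184
gripper_force: 69.7
```

Emit:
jog_arm(commands=[0,0,0,0,0,0,1,0,0,0,0,0,0,1])

```text
clock: 41.05
tcp_pos: [0.6318, -0.0035, 0.0902]
eef_rot: [[0.926, 0.376, 0.001], [0.376, -0.926, -0.0], [0.001, 0.0, -1.0]]
force: [1.5, -0.0, -0.9]
width: 0.0181
gripper_force: 69.7
```

Emit:
jog_arm(commands=[0.05,0.05,0.4,0,0,0,1,0.05,0.05,0.8,0,0,0,1,0.05,0.05,1.2,0,0,0,1,0.05,0.05,1.35,0,0,0,1,0.05,0.05,1.35,0,0,0,1])

```text
clock: 41.55
tcp_pos: [0.6322, -0.0038, 0.0764]
eef_rot: [[0.926, 0.376, 0.0], [0.376, -0.926, 0.0], [0.0, -0.0, -1.0]]
force: [-0.2, -0.1, 1.9]
width: 0.0184
gripper_force: 70.0
```

Emit:
jog_arm(commands=[0,0,0,0,0,0,4,0,0,0,0,0,0,4,0,0,0,0,0,0,4,0,0,0,0,0,0,4])

```text
clock: 41.95
tcp_pos: [0.6323, -0.0038, 0.0762]
eef_rot: [[0.926, 0.376, 0.0], [0.376, -0.926, 0.0], [0.0, -0.0, -1.0]]
force: [0.4, -0.4, 0.4]
width: 0.0403
gripper_force: 0.0
```

Emit:
jog_arm(commands=[0,0,-5,0,0,0,4,0,0,-10,0,0,0,4,-3,0,-14,0,0,0.1,5,-7,0,-14,0,0,0.25,5,-8,0,-14,0,0,0.385,5])

```text
clock: 42.45
tcp_pos: [0.5566, -0.0349, 0.2189]
eef_rot: [[1.0, -0.006, 0.004], [-0.006, -1.0, -0.001], [0.004, 0.001, -1.0]]
force: [0.1, 0.6, -0.3]
width: 0.0502
gripper_force: 0.0
```

Emit:
jog_arm(commands=[0,0,0,0,0,0,5,0,0,0,0,0,0,5])

```text
clock: 42.65
tcp_pos: [0.5584, -0.0338, 0.2162]
eef_rot: [[1.0, 0.004, 0.0], [0.004, -1.0, 0.0], [0.0, -0.0, -1.0]]
force: [-0.2, 0.5, 0.3]
width: 0.0502
gripper_force: 0.0
```

```bash
python3 - <<'E'
from h import *
o,im=look([])
print(o['tcp_pos'],o['eef_rot'][:,0])
sq("lid_square",.071,o); circ("lid_large",.013,o)
go(.37,.0,.23,-np.pi/2)
E
```

```text
[ 0.55837382 -0.03377481  0.2161976 ] [9.99990613e-01 4.30784253e-03 4.66226454e-04]
lid_square p0.73 [[28, 207], [35, 295], [18, 309], [-2, 202]] W [[0.53, 0.227], [0.413, 0.246], [0.392, 0.272], [0.536, 0.259]] ctr [0.4679 0.2509] edge len [0.119 0.034 0.145 0.033] ang [ 2.982  2.241 -0.09  -1.749]
lid_square [0.46793328 0.25086786] yaw -0.15660136071583217
lid_large p0.82 [239. 248.] ell ctr 0.4462 -0.0029 axes [0.0737 0.0852] hull ell [ 0.446  -0.0015]
lid_large p0.56 [365. 339.] ell ctr 0.289 -0.2025 axes [0.0337 0.0503] hull ell [ 0.2892 -0.2026]
lid_large p0.50 [130. 356.] ell ctr 0.2546 0.1744 axes [0.0111 0.037 ] hull ell [0.2544 0.1742]
t42.80 shift cm [-18.85, -3.42, -1.43] rot [-0.0, 0.001, 0.003] q6 1.45
```

Emit:
jog_arm(commands=[-5,-1,-1,0,0,0,5,-10,-2,-1,0,0,0,5,-15,-3,-1,0,0,0,5,-18.8,-3.4,-1,0,0,0,5,-18.8,-3.4,-1,0,0,0,5])

```text
clock: 43.3
tcp_pos: [0.3674, 0.0008, 0.2274]
eef_rot: [[1.0, 0.004, 0.003], [0.004, -1.0, -0.0], [0.003, 0.0, -1.0]]
force: [-0.4, -1.1, 0.5]
width: 0.0501
gripper_force: 0.0
```

Emit:
jog_arm(commands=[0,0,0,0,0,0,5,0,0,0,0,0,0,5,0,0,0,0,0,0,5])

```text
clock: 43.6
tcp_pos: [0.3709, -0.0001, 0.2257]
eef_rot: [[1.0, 0.001, -0.002], [0.001, -1.0, 0.0], [-0.002, -0.0, -1.0]]
force: [-0.7, -1.0, -1.0]
width: 0.05
gripper_force: 0.0
```

```bash
python3 - <<'E'
from h import *
o,im=look([])
print(o['tcp_pos'],o['eef_rot'][:,0])
circ("lid_large",.013,o); cv2.imwrite("raw9.png",im)
E
```

```text
[ 3.70878546e-01 -9.44656012e-05  2.25713346e-01] [ 0.99999782  0.00122949 -0.00168746]
lid_large p0.79 [117. 234.] ell ctr 0.2778 0.2017 axes [0.0809 0.0843] hull ell [0.2776 0.2017]
lid_large p0.77 [389. 216.] ell ctr 0.3031 -0.188 axes [0.0813 0.0844] hull ell [ 0.3032 -0.188 ]
lid_large p0.63 [256. 115.] ell ctr 0.4454 -0.0003 axes [0.082  0.0832] hull ell [ 4.454e-01 -2.000e-04]
```

Lid_large is at (0.4454, -0.0003). I grasp it now.

Emit:
jog_arm(commands=[3.7,0,3,0,0,0,5,7.5,0,7,0,0,0,5,7.5,0,11,0,0,0,5,7.5,0,15,0,0,0,5,7.5,0,17,0,0,0,5])

```text
clock: 44.2
tcp_pos: [0.4432, 0.0001, 0.051]
eef_rot: [[1.0, 0.001, -0.008], [0.001, -1.0, 0.001], [-0.008, -0.001, -1.0]]
force: [0.4, -0.6, 0.0]
width: 0.0494
gripper_force: 0.0
```

Emit:
jog_arm(commands=[0,0,0,0,0,0,5,0,0,1,0,0,0,5,0,0,2,0,0,0,5,0,0,2,0,0,0,5,0,0,2,0,0,0,5])

```text
clock: 44.7
tcp_pos: [0.4454, 0.0, 0.0368]
eef_rot: [[1.0, 0.001, 0.001], [0.001, -1.0, -0.0], [0.001, 0.0, -1.0]]
force: [1.3, -1.1, -1.0]
width: 0.05
gripper_force: 0.0
```

```bash
python3 - <<'E'
from h import *
go(.4454,-.0003,.0175,-np.pi/2)
E
```

```text
t44.70 shift cm [-0.01, 0.03, 1.93] rot [0.0, -0.001, 0.001] q6 1.49
```

Emit:
jog_arm(commands=[0,0,1,0,0,0,5,0,0,1.85,0,0,0,5,0,0,1.85,0,0,0,5,0,0,1.85,0,0,0,5])

```text
clock: 45.1
tcp_pos: [0.4447, 0.0001, 0.0172]
eef_rot: [[1.0, 0.001, -0.001], [0.001, -1.0, 0.0], [-0.001, -0.0, -1.0]]
force: [0.4, 0.2, 0.1]
width: 0.05
gripper_force: 0.0
```

Emit:
jog_arm(commands=[0,0,0,0,0,0,1,0,0,0,0,0,0,1,0,0,0,0,0,0,1,0,0,0,0,0,0,1,0,0,0,0,0,0,1])

```text
clock: 45.6
tcp_pos: [0.4455, 0.0, 0.0184]
eef_rot: [[1.0, 0.001, 0.001], [0.001, -1.0, -0.0], [0.001, 0.0, -1.0]]
force: [-0.5, 0.5, 4.1]
width: 0.0174
gripper_force: 68.6
```

Emit:
jog_arm(commands=[0,0,-4,0,0,0,1,0,0,-8,0,0,0,1,0,0,-12,0,0,0,1,0,0,-16,0,0,0,1,0,0,-19,0,0,0,1])

```text
clock: 46.1
tcp_pos: [0.4452, -0.0, 0.21]
eef_rot: [[1.0, 0.001, 0.002], [0.001, -1.0, -0.0], [0.002, 0.0, -1.0]]
force: [0.4, -0.1, -1.2]
width: 0.0172
gripper_force: 68.5
```

Emit:
jog_arm(commands=[2,4,-1,0,0,0,1,4,8,-1,0,0,0,1,7,12,-1,0,0,0,1,8.8,15.6,-1,0,0,0,1,8.8,15.6,-1,0,0,0,1])

```text
clock: 46.6
tcp_pos: [0.5339, -0.1599, 0.2148]
eef_rot: [[1.0, -0.004, -0.004], [-0.004, -1.0, -0.0], [-0.004, 0.0, -1.0]]
force: [-0.8, 0.5, -1.8]
width: 0.018
gripper_force: 68.8
```

Emit:
jog_arm(commands=[0,0,0,0,0,0,1,0,0,0,0,0,0,1,0,0,0,0,0,0,1])

```text
clock: 46.9
tcp_pos: [0.533, -0.1549, 0.2181]
eef_rot: [[1.0, 0.002, 0.001], [0.002, -1.0, 0.0], [0.001, -0.0, -1.0]]
force: [0.4, -0.1, -0.8]
width: 0.0175
gripper_force: 68.8
```

```bash
python3 - <<'E'
from h import *
o,im=look([])
print(o['tcp_pos'],o['eef_rot'][:,0],o['width'],o['gripper_force'])
circ("jar_large",.07,o);circ("lid_small",.067,o);cv2.imwrite("pics/w9.png",im)
circ("lid_large",o['tcp_pos'][2]-.018+.013,o)
E
```

```text
[ 0.5329788  -0.15488326  0.218081  ] [9.99997720e-01 2.06565662e-03 5.42015684e-04] 0.017515883506096702 68.79415154457092
jar_large p0.96 [253. 114.] ell ctr 0.6061 -0.151 axes [0.0821 0.0827] hull ell [ 0.606  -0.1511]
lid_large p0.96 [ 30. 327.] ell ctr 0.4682 -0.002 axes [0.0273 0.039 ] hull ell [ 0.4673 -0.0025]
lid_large p0.70 [265. 310.] ell ctr 0.4815 -0.1611 axes [0.0176 0.0237] hull ell [ 0.4818 -0.1616]
lid_large p0.64 [259. 230.] ell ctr 0.5381 -0.1551 axes [0.0766 0.0787] hull ell [ 0.5342 -0.1546]
```

View pics/w9.png

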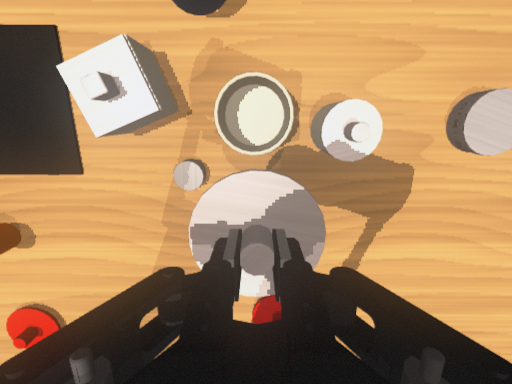

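The square and small jars are covered. The large jar is at (253,114).

Emit:
jog_arm(commands=[3.6,-0.2,0,0,0,0,1,7.3,-0.4,2,0,0,0,1,7.3,-0.4,6,0,0,0,1,7.3,-0.4,9,0,0,0,1,7.3,-0.4,10,0,0,0,1])

```text
clock: 47.6
tcp_pos: [0.6044, -0.1508, 0.1128]
eef_rot: [[1.0, 0.001, -0.007], [0.001, -1.0, 0.002], [-0.007, -0.002, -1.0]]
force: [-0.4, -0.3, -1.5]
width: 0.0172
gripper_force: 68.8
```

Emit:
jog_arm(commands=[0,0,0,0,0,0,1,0,0,0,0,0,0,1,0,0,1,0,0,0,1,0,0,2,0,0,0,1,0,0,2,0,0,0,1])

```text
clock: 48.1
tcp_pos: [0.6055, -0.1517, 0.0962]
eef_rot: [[1.0, 0.001, -0.002], [0.001, -1.0, 0.001], [-0.002, -0.001, -1.0]]
force: [0.6, 0.6, -2.2]
width: 0.0176
gripper_force: 68.8
```

Emit:
jog_arm(commands=[0,0,0,0,0,0,1,0,0,0,0,0,0,1,0,0,0,0,0,0,1])

```text
clock: 48.4
tcp_pos: [0.6064, -0.1519, 0.0982]
eef_rot: [[1.0, 0.001, 0.001], [0.001, -1.0, -0.0], [0.001, 0.0, -1.0]]
force: [0.1, -0.6, -1.5]
width: 0.0173
gripper_force: 68.8
```

```bash
python3 - <<'E'
from h import *
go(.606,-.151,.08,-np.pi/2)
E
```

```text
t48.40 shift cm [-0.04, -0.09, 1.82] rot [0.0, -0.001, 0.001] q6 1.27
```

Emit:
jog_arm(commands=[0,-0.08,0.5,0,0,0,1,0,-0.08,0.9,0,0,0,1,0,-0.08,1.3,0,0,0,1,0,-0.08,1.7,0,0,0,1,0,-0.08,1.7,0,0,0,1])

```text
clock: 48.9
tcp_pos: [0.6062, -0.151, 0.0805]
eef_rot: [[1.0, 0.001, -0.0], [0.001, -1.0, 0.0], [-0.0, -0.0, -1.0]]
force: [0.8, 0.3, -0.4]
width: 0.0177
gripper_force: 69.0
```

Emit:
jog_arm(commands=[0,0,0,0,0,0,1,0,0,0,0,0,0,1])

```text
clock: 49.1
tcp_pos: [0.6061, -0.151, 0.0805]
eef_rot: [[1.0, 0.001, -0.0], [0.001, -1.0, 0.0], [-0.0, -0.0, -1.0]]
force: [-0.3, -1.1, -1.3]
width: 0.0174
gripper_force: 69.0
```

Home. I release, retreat and take a last check.

Emit:
jog_arm(commands=[0,0,0,0,0,0,4,0,0,0,0,0,0,4,0,0,0,0,0,0,4,0,0,0,0,0,0,4])

```text
clock: 49.5
tcp_pos: [0.6063, -0.1511, 0.0809]
eef_rot: [[1.0, 0.001, 0.0], [0.001, -1.0, -0.0], [0.0, 0.0, -1.0]]
force: [1.1, -0.5, 0.1]
width: 0.0401
gripper_force: 0.0
```

Emit:
jog_arm(commands=[0,0,-5,0,0,0,4,0,0,-10,0,0,0,4,-3,0,-14,0,0,0,5,-7,-1,-17,0,0,0,5,-10,-3,-18,0,0,0,5])

```text
clock: 50.0
tcp_pos: [0.5055, -0.1219, 0.2653]
eef_rot: [[1.0, -0.001, 0.006], [-0.001, -1.0, -0.002], [0.006, 0.002, -1.0]]
force: [0.6, -0.0, 0.9]
width: 0.0503
gripper_force: 0.0
```

Emit:
jog_arm(commands=[0,-3,-3,0,0,0,5,0,-3,-3,0,0,0,5,0,-3,-3,0,0,0,5])

```text
clock: 50.3
tcp_pos: [0.5065, -0.0909, 0.2919]
eef_rot: [[1.0, 0.002, 0.003], [0.002, -1.0, -0.001], [0.003, 0.001, -1.0]]
force: [-0.0, 0.1, 0.5]
width: 0.0499
gripper_force: 0.0
```

```bash
python3 - <<'E'
from h import *
o,im=look([])
print(o['tcp_pos'],o['eef_rot'][:,0])
circ("lid_large",.075,o);circ("lid_small",.067,o);sq("lid_square",.071,o)
s=manip.get_image("scene")
c=cv2.resize(s[130:290,120:480],(800,355)); cv2.imwrite("pics/fin.png",np.vstack([c,cv2.resize(im[:160],(800,245))]))
E
```

```text
[ 0.50646641 -0.09088828  0.29189705] [0.99999428 0.00198505 0.00273915]
lid_large p0.87 [304.  92.] ell ctr 0.6063 -0.1501 axes [0.0821 0.0836] hull ell [ 0.6063 -0.1502]
lid_large p0.82 [ 91. 281.] ell ctr 0.3339 0.1684 axes [0.0361 0.0749] hull ell [0.3336 0.168 ]
lid_large p0.67 [188.  71.] ell ctr 0.6308 -0.0054 axes [0.0846 0.0867] hull ell [ 0.6301 -0.0071]
lid_small p0.97 [381. 106.] ell ctr 0.5896 -0.2556 axes [0.0647 0.0675] hull ell [ 0.5896 -0.2556]
lid_square p0.65 [[97, 207], [48, 236], [22, 210], [80, 190]] W [[0.454, 0.138], [0.408, 0.218], [0.449, 0.247], [0.479, 0.158]] ctr [0.4477 0.1905] edge len [0.092 0.05  0.094 0.032] ang [ 2.087  0.611 -1.246 -2.477]
lid_square [0.44772168 0.19051019] yaw 0.5331008209347794
```

View pics/fin.png

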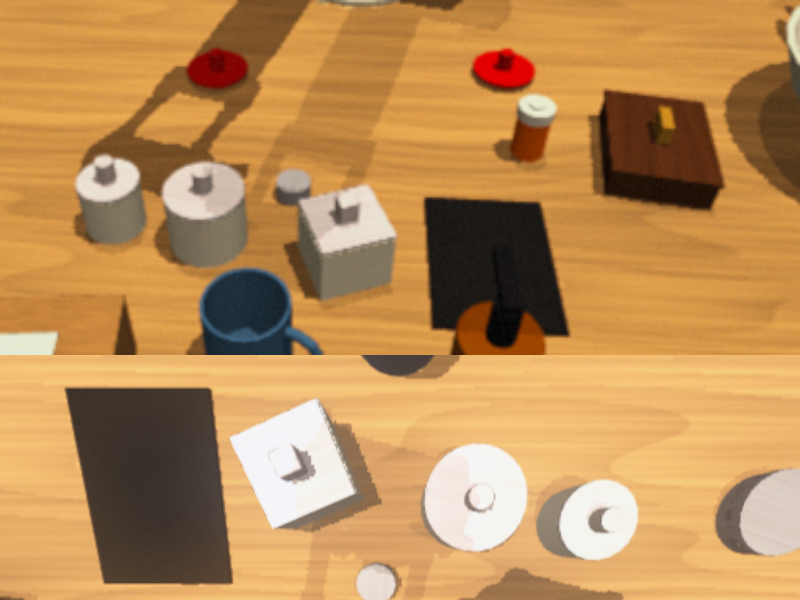

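All lids look on, but the small jar reads about 20 mm off from before, so I check it from directly above.

Emit:
jog_arm(commands=[0,5,0,0,0,0,5,0.5,10,0,0,0,0,5,0.7,15,3,0,0,0,5,0.7,17,5,0,0,0,5,0.7,17,5,0,0,0,5])

```text
clock: 51.05
tcp_pos: [0.5113, -0.2643, 0.2341]
eef_rot: [[1.0, -0.004, -0.009], [-0.004, -1.0, 0.004], [-0.009, -0.004, -1.0]]
force: [-0.9, 0.4, -0.0]
width: 0.0502
gripper_force: 0.0
```

Emit:
jog_arm(commands=[0,0,0,0,0,0,5,0,0,0,0,0,0,5,0,0,0,0,0,0,5])

```text
clock: 51.35
tcp_pos: [0.5139, -0.2603, 0.2424]
eef_rot: [[1.0, 0.002, 0.002], [0.002, -1.0, -0.001], [0.002, 0.001, -1.0]]
force: [-0.2, 0.7, -0.4]
width: 0.05
gripper_force: 0.0
```

```bash
python3 - <<'E'
from h import *
o,im=look(["lid_small","jar_small"])
print(o['tcp_pos'])
circ("lid_small",.067,o); circ("lid_large",.075,o); circ("jar_small",.03,o); circ("jar_large",.03,o)
b=manip.get_image("side")
cv2.imwrite("pics/fin2.png",np.hstack([im[20:200,100:400][:, :],cv2.resize(b[95:245,150:350],(240,180))]).repeat(1,0))
E
```

```text
lid_small [252.0, 116.0] p0.61 world z0 [ 0.587 -0.254]
[ 0.51388357 -0.26032181  0.24239147]
lid_small p0.67 [253. 111.] ell ctr 0.5896 -0.2564 axes [0.0627 0.0643] hull ell [ 0.5896 -0.2565]
lid_small p0.65 [  9. 132.] ell ctr 0.6136 0.0543 axes [0.0484 0.1655] hull ell [0.5717 0.0376]
lid_large p0.74 [218. 296.] ell ctr 0.3479 -0.2096 axes [0.0454 0.0724] hull ell [ 0.3477 -0.2093]
lid_large p0.72 [158.  96.] ell ctr 0.6063 -0.1513 axes [0.0816 0.0827] hull ell [ 0.6062 -0.1513]
lid_large p0.59 [  2. 312.] ell ctr 0.3295 0.1051 axes [0.0331 0.0492] hull ell [0.3258 0.0971]
jar_small p0.63 [  9. 130.] ell ctr 0.5605 0.0696 axes [0.0236 0.1029] hull ell [0.5652 0.0704]
jar_large p0.64 [194. 101.] ell ctr 0.6072 -0.1296 axes [0.0927 0.129 ] hull ell [ 0.6044 -0.1597]
```

View pics/fin2.png

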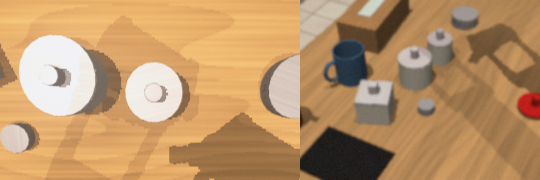

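The small jar was knocked about 20 mm together with its lid, which still sits level on it. Everything is in place, so I hand in.

```bash
python3 -c "
from plant import manip
print(manip.close_job())"
```

```text
the job is handed in; nothing more can be done
None
```

I finished and handed in the job: the trimmer case is in the closed box and all three jars are covered, the ear pick was skipped because I never saw it, and the hand-in call gave no verdict.

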